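# Close a twin-screw leaf press evenly

### The arm

A 6-joint arm with a two-finger parallel gripper is mounted at the origin on the work surface. World frame = base frame: x ahead of the robot, y to its left, z up, the work surface at z = 0. Lengths are in mm, angles in rad, forces in N, time in s.
With the tool pointing down it reaches from about 350 to 875 mm from the base axis. Payload 4.2 kg.
Tool frame: the origin (TCP) lies where the fingers leave the gripper's body, on its centre line; the fingertips stand 73 mm ahead of it and the grasp point (between the pads) lies 54 mm ahead of it; z points along the fingers, y is the direction in which the jaws open and shut (so a half turn about z gives the same grasp; the last joint's range is limited). The gripper opens to 85 mm and grips with 20 to 120 N. Pads are 22 mm wide; open, the fingers measure 114 mm over their backs; the gripper's body (76 mm by 85 mm) begins 54 mm behind the grasp point. The pads swing forward as they close: fully open they stand 13 mm farther back than shut.
Start: joints at [-0.904, 0.385, 0.008, 0, -1.194, -0.259], TCP at [247.882, -573.719, 303.912] pointing down, gripper open.
Joint ranges: [-3.14, 3.14], [-1.21, 2.06], [-1.07, 1.41], [-3.16, 2.05], [-2.99, -0.16], [-3.1, 3.1]. Speed limits (rad/s): [2.79, 2.79, 3.14, 3.14, 3.14, 3.14].

### API

Orientations are given as a unit quaternion [x, y, z, w].
In Python, from bench import arm gives the robot as it stands.
- The arm moves only by the tool apply_moves, never from a script. Its argument "increments" is a list that holds one entry, the list of rows, each a list of 7 numbers: the shift along the tool's x, y, z scaled (see below), then the turn, a rotation vector about the tool's x, y, z scaled (see below), then the gripper's target within -1 to 1 (fully open at 1, half-way at 0, shut at -1). A call has 1 to 10 rows; each row is the pose to reach, as a shift and turn from the pose commanded when the call began, along the tool's axes at that moment; what a row does not reach only later rows make up. The controller multiplies each number of a shift by 100 mm and each number of a turn by 0.5 rad. A row lasts 1/10 s, in which the tool goes at most 50 mm and 8.59 degrees, less where a joint would pass 70% of its speed; a pose out of reach is approached as far as the arm can. A call with a number of a shift or a turn outside -1 to 1 is refused whole. A call with a gripper value outside its range is refused whole. The fingers move at their own pace and stop on an object; the grip force is fixed at half the most. Time passes only in rows, so rows that repeat a pose let the fingers close. It gives the time, the measured TCP pose, the force and the opening at its end, in the units of the state.
- arm.read_state(): the state, without advancing time (a new reading comes with each control period).
- arm.get_image(name): name is "scene" or "top" or "wrist"; returns a dict with "img" (480x640x3 uint8, red, green, blue), "fx", "fy", "cx", "cy" (pixels), "k1" (the pictures are not rectified: a ray, as slopes to the right and down, at radius r is drawn at 1 + k1 r^2 times it, then the intrinsics apply), "pose" (4x4, takes a point from camera to world coordinates). Camera axes: x right, y up, looking along -z (the intrinsics and any distortion apply to the point x, -y, -z); pixel columns grow to the right and rows downward; lengths in mm; the calibration is good to about 2 mm. A picture is of the moment at which its call begins. There is no depth.
- arm.job_done(): hands the job in, once; it reports no verdict.
Trained networks look in a picture, given as the dict that the camera call returned (one of the last four; its "shot" number tells which), for a name from the list of things; names that differ only in an ending like _2 or _b are one class to them, and where a whole thing is asked for, a point or a joint stands for the part that bears it (a point fixed in the world has none). Each returns a list of dicts, best first, with "conf" (0 to 1); they miss things now and then, are a little off and sometimes report something else, mostly with a low value. They report only what shows in the picture. A call takes as long as a camera call.
- arm.outline_of(label, picture): "pixels" (480x640 bool, what is visible of it) and "box" ([centre column, centre row, width, height] in pixels, round what is visible of it).
- arm.mark_of(label, picture): "at" ([column, row] in pixels: a listed point, or the origin of a listed thing).
The state is a dict: "clock": time; "joints": joint angles; "joint_vel": joint speeds; "joint_efforts": joint torques, N m; "position": TCP position; "ee_rot": TCP orientation; "contact_force": force on the tool from outside, world axes, zero at the start; "wrist_torque": the same for the moment, N m; "gripper_width": finger opening in mm.
Only numpy, scipy, OpenCV 4.12 (cv2) and the standard library are available. Lean on these libraries where they do the work, as an engineer would, in place of code of your own. Each camera call takes 0.05 s, during which the arm holds its last target.

### The job

Close the leaf press on its pack of drying cards: turn the two wing knobs clockwise by turns, in small steps, so that the pressing board stays nearly parallel to the bed and neither knob ever gets more than about a third of a turn ahead of the other. Stop when both knobs have gone firm and the board lies flat and tight on the pack, without crushing it; then let go and leave the other things on the table as they are.

Things in the scene. Friction and masses are not known exactly. Their poses are not given: they have to be found in the camera images.
- press: Fixed wooden leaf press on a plywood plate 240 x 320 x 12 mm; origin under the plate's middle, z up, -x its front, y along the crossbar. Its bed slopes 30 degrees and faces up and to the front: bed, crossbar, screws and knobs are square to n = (-0.5, 0, 0.866) in this frame. A wooden crossbar 36 x 286 mm, its top 83 mm above the bed along n, carries the two knobs; nothing is above them.
- knob_l (a joint): Turn of the wing knob at the press's +y end (rad), growing clockwise seen from above the knob. 1 rad lowers that end of the board 4 mm along n; starts at 0 to 0.7. The knobs' values are equal when the board is parallel to the bed. The thread drags with about 0.2 N m all the way; bearing on the pack adds to it, and 0.1 N m more is firm. It stays where left.
- knob_r (a joint): The same for the wing knob at the -y end, 170 mm from the other.
- knob_l_grip (a point): Grip point of the +y knob: on its axis, in its black bar 48 mm long, 16 wide, 24 tall (along n); 38 mm above the crossbar's top, 14 above the bar's underside, 10 below its top. Under the bar: a collar 20 mm and a neck 14 mm across. Axes: z = n, x along the bar (turns with the knob), so fingers close along y.
- knob_r_grip (a point): The same point of the -y knob.
- platen: The wooden pressing board, 125 x 224 x 14 mm, under the crossbar; origin in the middle of its underside, z = n when parallel to the bed. Springs hold it up against a collar on each screw; the collars push it down. At knob value 0 its underside is 28 mm from the bed.
- platen_mid (a point): Middle of the pressing board's top face.
- frame: The press's fixed sloping frame: origin at the middle of the bed's face (85 mm above the table), z = n, y along the crossbar.
- pack: Pack of drying cards fixed on the bed, 105 x 122 mm; origin in the middle of its top face, its axes upright like the press's (not tilted), top face parallel to the bed. 16 to 22 mm thick, different each time; springy: gives about 1 to 3 mm before the knobs are firm.
- spool: Bystander: wooden spool, 48 mm across, 40 mm tall, standing near the press's front; origin under it. Leave alone.
- tape: Bystander: roll of paper tape, 90 mm across, 25 mm tall, lying near the -y side of the press. Leave alone.
- pot: Bystander: open black pot, 100 mm across, 75 mm tall, near the +y side of the press. Leave alone.
- shears: Bystander: pruning shears, 170 mm long, 22 mm high, lying before the press. Leave alone.
- wreath_base: Bystander: cork ring, 120 mm across, 18 mm high, at the -y side of the press. Leave alone.
- jar: Bystander: jar, 64 mm across, 85 mm tall, at the +y side of the press. Leave alone.
- offcut: Bystander: wooden offcut 70 x 30 x 22 mm, before the press. Leave alone.

How it is judged (in metres and radians):
At the end, for the whole second after the job is handed in: The pressing board bears on the pack with more than 12 N, is parallel to the bed within 0.75 degrees, and both knobs are at rest (contact force between platen and pack above 12 N and angle between the z axis of platen and the z axis of frame, either way round below 0.013 rad and velocity of joint knob_l between -0.05 and 0.05 rad/s and velocity of joint knob_r between -0.05 and 0.05 rad/s); the robot touches nothing.
It fails at once if the pressing board leans more than 3.2 degrees from the bed's direction (one knob more than 2.4 rad ahead of the other) (angle between the z axis of platen and the z axis of frame, either way round above 0.0565 rad).
It fails at once if the pack is crushed with more than 180 N (contact force between platen and pack above 180 N).
It fails at once if a bystander is moved by more than 30 mm (distance of any of spool, tape, pot, shears, wreath_base, jar, offcut from where it was at the start of the episode above 0.03 m).
It also fails if it takes over 72 s, if anything falls off the work surface, if the arm or the gripper's body presses on something with over 40 N, if the wrist force passes 120 N, or if a joint passes its speed limit or range.

## Working session

There is one attempt and no reset: what is moved stays moved. The work goes in short steps, Python scripts to look and compute and a tool call to move; the robot and the scene stay as the last step left them, time stands still between calls to the robot, and variables do not carry over. Pictures are saved under pics/ and viewed, and the job is handed in when it is done.

Besides the shell and the picture viewer there is one more tool, called after ">>>" as a command line: name --argument value ..., lists and objects as JSON in quotes. apply_moves: Moves the arm, as the interface text tells. Shifts and turns lie within -1 to 1; 1 stands for 100 mm of shift or 0.5 rad of turn. Its arguments: {"type":"object","properties":{"increments":{"type":"array"}},"required":["increments"]}

```bash
ls; mkdir -p pics
python3 - <<'E'
from bench import arm
import cv2
print(arm.read_state())
for n in ("scene","top","wrist"):
    p=arm.get_image(n); cv2.imwrite(f"pics/{n}0.png",p["img"][:,:,::-1])
    print(n,p["fx"],p["cx"],p["cy"],p["k1"],p["pose"].round(3).tolist() if hasattr(p["pose"],'round') else p["pose"])
    for l in ("knob_l_grip","knob_r_grip","press","frame","platen_mid","pack"):
        print(l,[(d["at"],round(d["conf"],2)) for d in arm.mark_of(l,p)][:3])
E
```

```text
pics
{'clock': 0.0, 'joints': array([-9.04397417e-01,  3.85568437e-01,  6.61292890e-03, -5.11205601e-04,
       -1.19402780e+00, -2.58623709e-01]), 'joint_vel': array([ 0.0006813 ,  0.00026336, -0.00112694,  0.00196444,  0.00023975,
        0.00065306]), 'joint_efforts': array([ 9.89350929e-05, -3.92294669e+01,  1.88401634e+01,  4.18608695e+00,
       -4.65695135e-03, -9.37217322e-06]), 'position': array([ 247.71897061, -573.336256  ,  302.80739333]), 'ee_rot': array([-2.02385452e-01,  9.79305303e-01,  1.08460473e-03, -2.75300406e-04]), 'contact_force': array([-0.4312352 , -0.45014694,  0.36574623]), 'wrist_torque': array([ 0.02749994,  0.1052264 , -0.02980969]), 'gripper_width': 85.12462500091077}
scene 546.2909346578027 318.07250209425104 234.82996403400884 -0.08573575338491259 [[-0.699, -0.461, 0.546, 1161.555], [0.714, -0.469, 0.519, 594.254], [0.017, 0.753, 0.657, 837.552], [0.0, 0.0, 0.0, 1.0]]
knob_l_grip [([334.7, 218.5], 0.94), ([282.0, 249.2], 0.6), ([381.5, 338.1], 0.16)]
knob_r_grip [([279.5, 175.1], 0.71), ([284.2, 248.7], 0.61)]
press [([282.0, 275.9], 0.84)]
frame [([282.8, 248.6], 0.88)]
platen_mid [([293.3, 226.4], 0.9)]
pack [([284.8, 239.7], 0.96)]
top 607.320472175933 307.2184443832103 244.98190840178785 -0.02411300064456878 [[0.058, 0.978, -0.201, 331.514], [-0.998, 0.058, -0.007, 33.211], [0.004, 0.201, 0.98, 1361.059], [0.0, 0.0, 0.0, 1.0]]
knob_l_grip [([290.9, 250.2], 0.51)]
knob_r_grip [([380.4, 263.3], 0.55)]
press [([332.8, 243.6], 0.73)]
frame [([339.5, 240.4], 0.59)]
platen_mid [([334.1, 243.6], 0.76)]
pack []
wrist 412.8390157607457 317.7163971389472 238.61453114864932 -0.03619165850760358 [[-0.397, -0.868, -0.299, 171.452], [0.918, -0.375, -0.129, -605.57], [-0.0, -0.326, 0.945, 373.938], [0.0, 0.0, 0.0, 1.0]]
knob_l_grip []
knob_r_grip []
press []
frame []
platen_mid []
pack []
```

View pics/scene0.png

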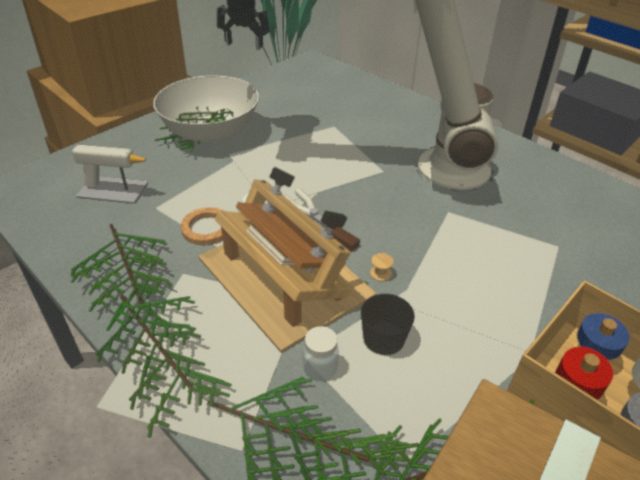

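View pics/top0.png

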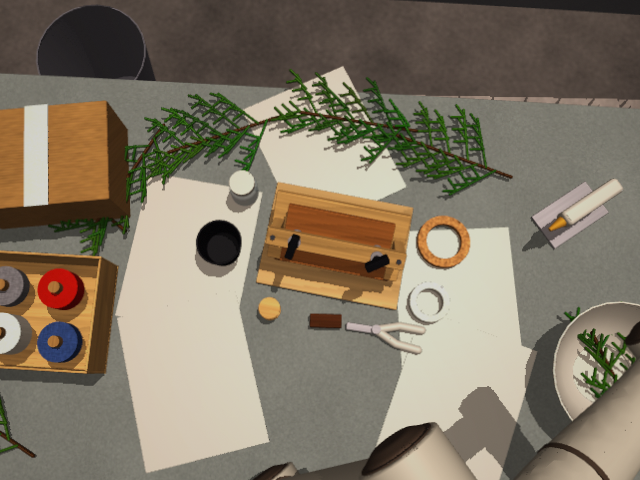

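```bash
cat > h.py <<'E'
import numpy as np, cv2
from scipy.spatial.transform import Rotation as R
from scipy.optimize import least_squares
def proj(p,X):
    X=np.atleast_2d(X); T=np.asarray(p["pose"]); c=(X-T[:3,3])@T[:3,:3]
    s=np.c_[c[:,0]/-c[:,2],-c[:,1]/-c[:,2]]; r2=(s**2).sum(1,keepdims=True); s=s*(1+p["k1"]*r2)
    return np.c_[p["fx"]*s[:,0]+p["cx"],p["fy"]*s[:,1]+p["cy"]]
def pressT(q):  # x,y,yaw of press
    return R.from_euler('z',q[2]).as_matrix(), np.array([q[0],q[1],0])
N=np.array([-.5,0,.8660254])
def pt(q,l):
    Rm,t=pressT(q); fo=np.array([q[3] if len(q)>3 else 0,0,85.])
    v={"press":np.zeros(3),"frame":fo,"knob_l_grip":fo+N*121+[0,85,0],"knob_r_grip":fo+N*121+[0,-85,0],"platen_mid":fo+N*41,"pack":fo+N*19}[l]
    return Rm@v+t
E
python3 - <<'E'
from h import *
from bench import arm
S=arm.get_image("scene");T=arm.get_image("top")
obs=[]
for p,n in((S,"S"),(T,"T")):
    for l in ("knob_l_grip","knob_r_grip","press","frame","platen_mid","pack"):
        m=arm.mark_of(l,p)
        if m: obs.append((p,n,l,np.array(m[0]["at"])))
f=lambda q: np.concatenate([(proj(p,pt(q,l))[0]-a) for p,n,l,a in obs])
for q0 in ([500,0,0,0],[500,0,.3,0]):
    s=least_squares(f,q0,loss="soft_l1",x_scale=[100,100,.3,10]); print(s.x,s.cost)
q=s.x; r=f(q).reshape(-1,2)
for o,e in zip(obs,r): print(o[1],o[2],o[3],e.round(1))
print(pt(q,"knob_l_grip"),pt(q,"knob_r_grip"))
for l in("knob_l_grip","knob_r_grip"):
    for p,n in((S,"s"),(T,"t")):
        for m in arm.outline_of(l,p)[:2]:
            print(l,n,m["conf"],m["box"])
im=cv2.resize(T["img"][200:300,250:420,::-1],None,fx=4.7,fy=4.7,interpolation=3);cv2.imwrite("pics/tz.png",im)
E
```

```text
[ 6.15807004e+02 -2.23754693e+01 -1.53003714e-01 -2.74557695e-01] 16.86216819989645
[ 6.15807009e+02 -2.23754704e+01 -1.53003701e-01 -2.74563737e-01] 16.862168199903852
S knob_l_grip [333.  219.4] [ 0.9 -1.1]
S knob_r_grip [281.2 179. ] [ 1.7 -3.3]
S press [283.  275.9] [0.9 1. ]
S frame [282.9 249. ] [ 0.1 -1.5]
S platen_mid [291.3 229.7] [-0.3  0.8]
S pack [285.  238.2] [1.7 1.5]
T knob_l_grip [291.5 245.6] [0.9 0.2]
T knob_r_grip [378.4 264.2] [-1.1 -0.5]
T press [331.4 244.7] [ 4.6 -0.1]
T frame [337.1 239.5] [ 0.9 -2.7]
T platen_mid [336.3 245.1] [ 0.7 -2.6]
[568.69705998  70.89403324 189.7890734 ] [542.78779739 -97.11998436 189.7890734 ]
knob_l_grip s 0.58 [336.6, 223.3, 24.2, 20.3]
knob_l_grip t 0.65 [292.0, 249.2, 12.3, 26.6]
knob_l_grip t 0.48 [244.2, 187.6, 27.4, 36.5]
knob_r_grip s 0.68 [282.4, 179.2, 25.5, 25.8]
knob_r_grip s 0.25 [335.4, 222.6, 25.4, 26.8]
knob_r_grip t 0.63 [379.8, 264.0, 23.6, 16.4]
```

View pics/tz.png

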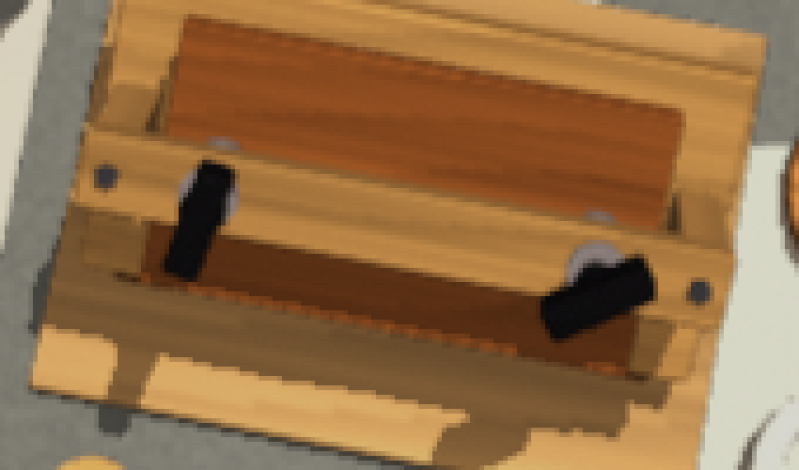

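```bash
cat >> h.py <<'E'
Q=np.array([615.8,-22.4,-.153])
def ray(p,uv):
    d=np.array([(uv[0]-p["cx"])/p["fx"],(uv[1]-p["cy"])/p["fy"]]); s=d.copy()
    for _ in range(10): s=d/(1+p["k1"]*(s@s))
    T=np.asarray(p["pose"]); return T[:3,3],T[:3,:3]@np.array([s[0],-s[1],-1])
def onplane(p,uv,P,n):
    o,d=ray(p,uv); return o+d*((P-o)@n)/(d@n)
def axes(q=Q):
    Rm,_=pressT(q); return Rm@N,Rm@np.array([0,1.,0]),Rm@np.array([.8660254,0,.5]) # n, y, upslope x'
def barang(p,l,a,b,q=Q,h=10):
    n,y,x=axes(q); g=pt(q,l)+n*h
    A=onplane(p,a,g,n);B=onplane(p,b,g,n);d=B-A
    return (A+B)/2-n*h, np.arctan2(d@y,d@x), np.linalg.norm(d)
def tool(phi,q=Q): # tool rotation with x along bar at angle phi in bed plane (x'->y), z=-n
    n,y,x=axes(q); X=np.cos(phi)*x+np.sin(phi)*y; Z=-n
    return np.c_[X,np.cross(Z,X),Z]
def delta(st,pos,M):
    R0=R.from_quat(st["ee_rot"]).as_matrix()
    return R0.T@(pos-st["position"])/100, R.from_matrix(R0.T@M).as_rotvec()/.5
E
python3 - <<'E'
from h import *
from bench import arm
T=arm.get_image("top");st=arm.read_state();W=arm.get_image("wrist")
z=lambda u,v:(250+u/4.7,200+v/4.7)
for l,a,b in(("knob_l_grip",z(185,270),z(215,170)),("knob_r_grip",z(548,315),z(648,280))):
    c,ang,L=barang(T,l,a,b); print(l,c,pt(Q,l),ang,L)
R0=R.from_quat(st["ee_rot"]).as_matrix();print(R0.round(2))
P=np.array(W["pose"]);print("cam in tool",R0.T@(P[:3,3]-st["position"]),(R0.T@P[:3,:3]).round(2))
E
```

```text
knob_l_grip [569.69546935  69.53565903 190.32179856] [568.9610623   70.82748476 189.7890734 ] -0.09865538346539102 45.93359509521735
knob_r_grip [546.59490108 -96.54558041 191.75402683] [543.05242161 -97.18662874 189.7890734 ] -0.9924058921052932 43.81875953852296
[[-0.92 -0.4  -0.  ]
 [-0.4   0.92  0.  ]
 [-0.    0.   -1.  ]]
cam in tool [ 82.79877918   1.04969452 -69.99222013] [[ 0.    0.95  0.33]
 [ 1.   -0.    0.  ]
 [ 0.    0.33 -0.95]]
```

Run:
```python
from h import *
from bench import arm
st=arm.read_state();n,y,x=axes()
for phi in(-.99,):
    print(*delta(st,pt(Q,"knob_r_grip")+n*154,tool(phi)), (pt(Q,"knob_r_grip")+n*154))
```

```text
[-3.94746143  3.61341569 -0.19221757] [ 1.13716139 -0.24778698 -3.10195855] [466.95191138 -85.45153855 323.156985  ]
```

>>> apply_moves --increments '[[[-1,0.91,0,0.28,-0.06,-0.77,1],[-1,0.91,0,0.28,-0.06,-0.77,1],[-1,0.91,0,0.28,-0.06,-0.77,1]]]'

```text
clock: 2.35
position: [303.9, -448.5, 303.8]
ee_rot: [-0.388, 0.919, -0.066, 0.029]
contact_force: [0.5, -1.0, -0.1]
gripper_width: 84.9
```

```bash
cat > d.py <<'E'
import sys
from h import *
from bench import arm
l,back,phi=sys.argv[1],float(sys.argv[2]),float(sys.argv[3])
st=arm.read_state();n,y,x=axes()
a,b=delta(st,pt(Q,"knob_%s_grip"%l)+n*(54+back),tool(phi))
R0=R.from_quat(st["ee_rot"]).as_matrix()
print("t",st["clock"],"shift",a.round(3),"turn",b.round(3),"pos",st["position"].round(1),"F",st["contact_force"].round(1),"j",st["joints"].round(2),"w",round(st["gripper_width"],1))
E
python3 d.py r 100 -.99
```

```text
t 2.35 shift [-3.739  1.324 -0.377] turn [ 0.854 -0.184 -2.322] pos [ 303.9 -448.5  303.8] F [ 0.5 -1.  -0.1] j [-0.67  0.19 -0.28  0.01 -0.96 -0.11] w 84.9
```

>>> apply_moves --increments '[[[-1,0.35,-0.1,0.36,-0.08,-0.95,1],[-1,0.35,-0.1,0.36,-0.08,-0.95,1],[-1,0.35,-0.1,0.36,-0.08,-0.95,1],[-1,0.35,-0.1,0.36,-0.08,-0.95,1]]]'

```text
clock: 2.75
position: [348.3, -351.8, 309.7]
ee_rot: [-0.591, 0.791, -0.145, 0.066]
contact_force: [0.1, -0.5, 0.6]
gripper_width: 85.3
```

```bash
python3 d.py r 100 -.99
```

```text
t 2.75 shift [-2.879 -0.435 -0.205] turn [ 0.491 -0.11  -1.367] pos [ 348.3 -351.8  309.7] F [ 0.1 -0.5  0.6] j [-0.45  0.05 -0.46  0.02 -0.75  0.15] w 85.3
```

>>> apply_moves --increments '[[[-1,-0.15,-0.07,0.35,-0.08,-0.97,1],[-1,-0.15,-0.07,0.35,-0.08,-0.97,1],[-1,-0.15,-0.07,0.35,-0.08,-0.97,1],[-1,-0.15,-0.07,0.35,-0.08,-0.97,1]]]'

```text
clock: 3.15
position: [390.1, -259.7, 314.0]
ee_rot: [0.758, -0.609, 0.212, -0.096]
contact_force: [-0.0, -0.8, -0.7]
gripper_width: 85.3
```

```bash
python3 d.py r 100 -.99
```

```text
t 3.15 shift [-1.532 -1.133  0.057] turn [ 0.141 -0.029 -0.396] pos [ 390.1 -259.7  314. ] F [-0.  -0.8 -0.7] j [-0.24 -0.05 -0.58  0.02 -0.57  0.44] w 85.3
```

>>> apply_moves --increments '[[[-1,-0.74,0.04,0.14,-0.03,-0.4,1],[-1,-0.74,0.04,0.14,-0.03,-0.4,1],[-1,-0.74,0.04,0.14,-0.03,-0.4,1]]]'

```text
clock: 3.45
position: [441.4, -146.5, 320.2]
ee_rot: [0.812, -0.524, 0.237, -0.105]
contact_force: [0.6, -0.8, 0.1]
gripper_width: 85.4
```

```bash
python3 d.py r 100 -.99
```

```text
t 3.45 shift [-0.455 -0.478  0.053] turn [ 0.002 -0.002 -0.006] pos [ 441.4 -146.5  320.2] F [ 0.6 -0.8  0.1] j [ 0.08 -0.09 -0.7   0.26 -0.46  0.14] w 85.4
```

>>> apply_moves --increments '[[[-0.45,-0.48,0.05,0,0,0,1],[-0.45,-0.48,0.05,0,0,0,1],[-0.45,-0.48,0.05,0,0,0,1]]]'

```text
clock: 3.75
position: [467.4, -86.1, 323.1]
ee_rot: [0.812, -0.524, 0.236, -0.104]
contact_force: [0.1, -0.4, -0.6]
gripper_width: 85.7
```

```bash
cat > look.py <<'E'
import sys
from h import *
from bench import arm
W=arm.get_image("wrist"); im=W["img"][:,:,::-1].copy(); cv2.imwrite(f"pics/{sys.argv[1]}_raw.png",im)
import pickle; pickle.dump(W,open("W.pkl","wb"))
for l in("knob_l_grip","knob_r_grip"):
    u=proj(W,pt(Q,l))[0]; print(l,"pred",u.round(1))
    if abs(u[0])<2000 and abs(u[1])<2000: cv2.circle(im,tuple(int(a) for a in u),4,(0,0,255),1)
for m in arm.mark_of("knob_l_grip",W): print(m)
cv2.imwrite(f"pics/{sys.argv[1]}.png",im)
E
python3 look.py w1;python3 d.py r 100 -.99
```

```text
knob_l_grip pred [186.  440.4]
knob_r_grip pred [319.5 249.6]
{'at': [184.9, 441.9], 'conf': 0.71}
t 3.85 shift [-0.019 -0.014 -0.003] turn [ 0.007 -0.002 -0.011] pos [466.6 -87.8 322.8] F [ 0.4 -0.2  0.3] j [ 0.22 -0.07 -0.73  0.43 -0.46 -0.14] w 85.5
```

View pics/w1.png

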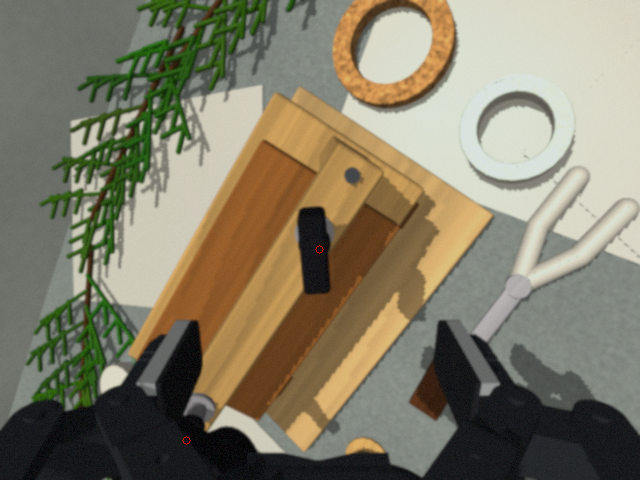

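Run:
```python
import cv2,numpy as np
im=cv2.imread("pics/w1_raw.png")[190:310,260:380]
im=np.clip(im.astype(float)*2.0,0,255).astype(np.uint8)
cv2.imwrite("pics/w1z.png",cv2.resize(im,None,fx=5,fy=5,interpolation=2))
```

```text
(no output)
```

View pics/w1z.png

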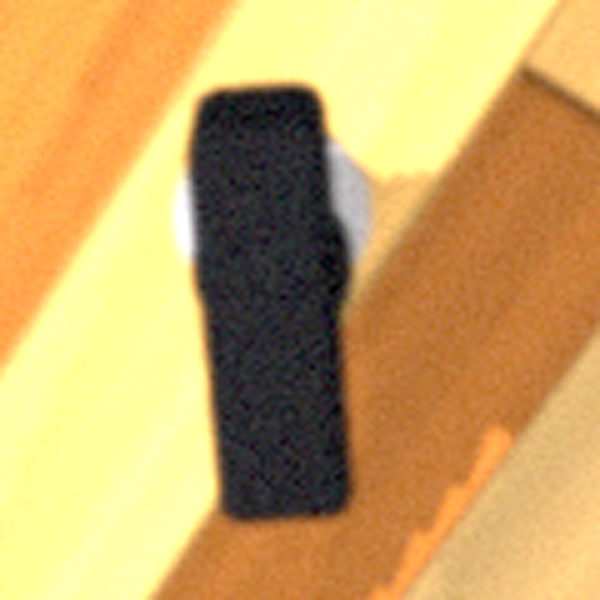

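Run:
```python
from h import *
import pickle
W=pickle.load(open("W.pkl","rb"))
for a in ((312.4,218),(312.0,213)):
    print(barang(W,"knob_r_grip",(317.2,293.6),a))
print(pt(Q,"knob_r_grip"),pt(Q,"knob_l_grip"))
n,y,x=axes()
c=barang(W,"knob_r_grip",(317.2,293.6),(312.4,218))[0]-pt(Q,"knob_r_grip"); print(c@x,c@y,c@n)
```

```text
(array([544.93534627, -95.44684915, 190.71039739]), np.float64(-0.9350498482603359), np.float64(45.14769464410648))
(array([545.49079444, -96.65551693, 191.13369048]), np.float64(-0.9341255414274533), np.float64(47.939192609915516))
[543.05242161 -97.18662874 189.7890734 ] [568.9610623   70.82748476 189.7890734 ]
1.8426479745645834 2.0064208477494305 1.575290364316591e-14
```

```bash
cat >> h.py <<'E'
OFF={"knob_r_grip":(2.2,1.0),"knob_l_grip":(1.0,-1.0)}
_pt0=pt
def pt(q,l):
    v=_pt0(q,l)
    if l in OFF:
        n,y,x=axes(); v=v+OFF[l][0]*x+OFF[l][1]*y
    return v
E
python3 d.py r 0 -.935
```

```text
t 3.85 shift [-0.016 -0.042  0.997] turn [ 0.007 -0.001 -0.121] pos [466.6 -87.8 322.8] F [ 0.4 -0.2  0.3] j [ 0.22 -0.07 -0.73  0.43 -0.46 -0.14] w 85.5
```

>>> apply_moves --increments '[[[-0.01,-0.03,0.4,0,0,-0.12,0.3],[-0.01,-0.03,0.8,0,0,-0.12,0.1],[-0.01,-0.03,0.99,0,0,-0.12,0],[-0.01,-0.03,0.99,0,0,-0.12,0]]]'

```text
clock: 4.25
position: [518.5, -96.8, 242.4]
ee_rot: [0.827, -0.503, 0.231, -0.093]
contact_force: [-0.1, -0.1, 0.4]
gripper_width: 42.5
```

```bash
python3 d.py r 0 -.935;python3 look.py w2
```

```text
t 4.25 shift [-0.052 -0.002  0.038] turn [ 0.036  0.015 -0.006] pos [518.5 -96.8 242.4] F [-0.1 -0.1  0.4] j [ 0.08  0.12 -0.84  0.8  -0.16 -0.37] w 42.5
knob_l_grip pred [115.4 589.8]
knob_r_grip pred [318.  353.1]
```

View pics/w2.png

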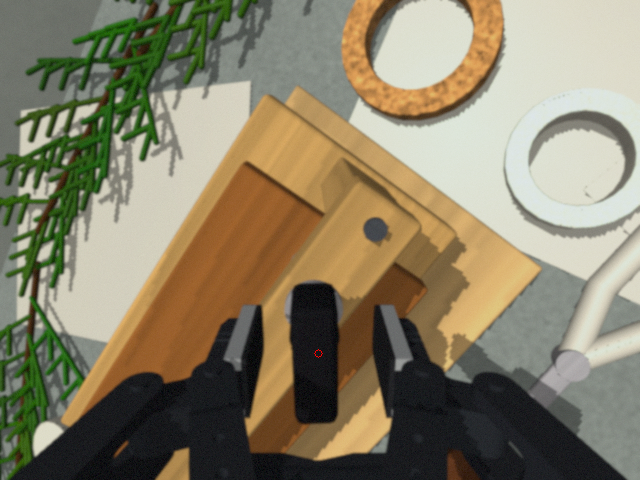

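```bash
cat > d.py <<'E'
import sys
from h import *
from bench import arm
# usage: l back phi ; prints delta from measured
TILT={"r":(-.07,-.044),"l":(0,0)}
def target(l,back,phi):
    n,y,x=axes(); az=Q[2]+TILT[l][0]; pc=-np.pi/3+TILT[l][1]
    z=np.array([np.cos(pc)*np.cos(az),np.cos(pc)*np.sin(az),np.sin(pc)])
    ax=np.cross(-n,z); s=np.linalg.norm(ax)
    Rt=R.from_rotvec(ax/s*np.arcsin(s)).as_matrix() if s>1e-6 else np.eye(3)
    M=Rt@tool(phi); return pt(Q,"knob_%s_grip"%l)-54*z+back*n, M
def phinow(st):
    n,y,x=axes(); X=R.from_quat(st["ee_rot"]).as_matrix()[:,0]; return np.arctan2(X@y,X@x)
if __name__=="__main__":
    l,back,phi=sys.argv[1],float(sys.argv[2]),float(sys.argv[3])
    st=arm.read_state()
    a,b=delta(st,*target(l,back,phi))
    R0=R.from_quat(st["ee_rot"]).as_matrix()
    print("t",round(st["clock"],2),"shift",a.round(3),"turn",b.round(3),"phi",round(phinow(st),3),"F",st["contact_force"].round(1),"j",st["joints"].round(2),"w",round(st["gripper_width"],1),"Ftool",(R0.T@st["contact_force"]).round(1),"Ttool",(R0.T@st["wrist_torque"]).round(2),"T",st["wrist_torque"].round(2),"e6",st["joint_efforts"][5].round(3))
E
python3 d.py r 0 -.935
```

```text
t 4.35 shift [-0.053 -0.009  0.064] turn [-0.088  0.011 -0.006] phi -0.938 F [0.5 0.8 0.5] j [ 0.08  0.12 -0.84  0.8  -0.16 -0.37] w 42.4 Ftool [-0.4 -1.  -0.3] Ttool [-0.8  -0.6   0.04] T [ 0.19  0.99 -0.03] e6 -0.003
```

>>> apply_moves --increments '[[[-0.04,-0.01,0.05,-0.09,0.01,0,0],[-0.04,-0.01,0.05,-0.09,0.01,0,0]]]'

```text
clock: 4.55
position: [521.6, -90.3, 242.1]
ee_rot: [0.829, -0.506, 0.226, -0.078]
contact_force: [0.6, 0.6, -0.0]
gripper_width: 42.8
```

```bash
python3 d.py r 0 -.935
```

```text
t 4.55 shift [-0.007  0.021  0.027] turn [-0.007  0.001 -0.002] phi -0.936 F [ 0.6  0.6 -0. ] j [ 0.12  0.13 -0.82  0.76 -0.22 -0.35] w 42.8 Ftool [-0.3 -0.7  0.2] Ttool [-0.62 -0.62 -0.  ] T [0.26 0.84 0.04] e6 0.042
```

>>> apply_moves --increments '[[[-0.01,0.01,0.03,0,0,0,-0.5],[-0.01,0.01,0.03,0,0,0,-1],[-0.01,0.01,0.03,0,0,0,-1],[-0.01,0.01,0.03,0,0,0,-1]]]'

```text
clock: 4.95
position: [521.0, -90.2, 238.4]
ee_rot: [0.829, -0.506, 0.225, -0.078]
contact_force: [-4.3, 2.9, 4.4]
gripper_width: 16.5
```

```bash
python3 d.py r 0 -.935; python3 look.py w3
```

```text
t 4.95 shift [ 0.007  0.004 -0.003] turn [-0.007  0.003 -0.   ] phi -0.935 F [-4.3  2.9  4.4] j [ 0.1   0.14 -0.83  0.81 -0.2  -0.39] w 16.5 Ftool [-2.9  0.5 -6.1] Ttool [-0.43 -1.59 -0.11] T [1.06 1.14 0.54] e6 -0.109
knob_l_grip pred [108.4 600.9]
knob_r_grip pred [323.  346.2]
```

View pics/w3.png

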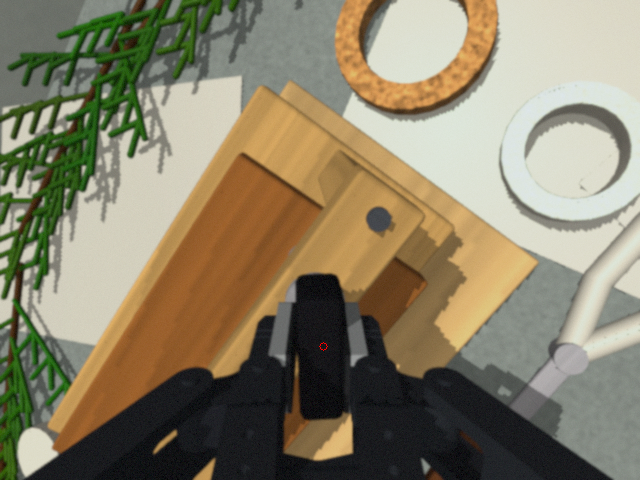

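>>> apply_moves --increments '[[[0,0,0,0,0,0.25,-1],[0,0,0,0,0,0.5,-1],[0,0,0,0,0,0.75,-1],[0,0,0,0,0,1,-1],[0,0,0,0,0,1,-1]]]'

```text
clock: 5.55
position: [521.0, -90.2, 238.5]
ee_rot: [-0.677, 0.696, -0.199, 0.131]
contact_force: [-5.8, 3.7, 4.3]
gripper_width: 16.7
```

```bash
python3 d.py r 0 -1.435
```

```text
t 5.55 shift [ 0.009  0.001 -0.003] turn [-0.005  0.006 -0.005] phi -1.437 F [-5.8  3.7  4.3] j [ 0.1   0.14 -0.83  0.81 -0.2  -0.89] w 16.7 Ftool [-3.   3.2 -6.8] Ttool [-1.24 -1.29  0.02] T [1.22 1.22 0.47] e6 -0.338
```

>>> apply_moves --increments '[[[0,0,0,0,0,0.25,-1],[0,0,0,0,0,0.5,-1],[0,0,0,0,0,0.75,-1],[0,0,0,0,0,1,-1],[0,0,0,0,0,1,-1]]]'

```text
clock: 6.05
position: [521.1, -90.1, 238.5]
ee_rot: [-0.484, 0.842, -0.16, 0.176]
contact_force: [-4.5, 3.3, 5.6]
gripper_width: 16.0
```

```bash
python3 d.py r 0 -1.935
```

```text
t 6.05 shift [ 0.009 -0.003 -0.003] turn [-0.002  0.007 -0.004] phi -1.936 F [-4.5  3.3  5.6] j [ 0.1   0.14 -0.83  0.81 -0.2  -1.39] w 16.0 Ftool [-1.6  2.6 -7.3] Ttool [-1.87 -0.52 -0.03] T [1.26 1.39 0.52] e6 -0.38
```

>>> apply_moves --increments '[[[0,0,0,0,0,0,0],[0,0,0,0,0,0,0],[0,0,-0.4,0,0,0,0.2],[0,0,-0.8,0,0,-0.4,0.2],[0,0,-0.8,0,0,-0.7,0.2],[0,0,-0.8,0,0,-1,0.2]]]'

```text
clock: 6.65
position: [484.9, -82.3, 310.1]
ee_rot: [-0.654, 0.718, -0.195, 0.138]
contact_force: [0.9, 0.1, 0.3]
gripper_width: 51.1
```

```bash
python3 d.py l 90 -.1
```

```text
t 6.65 shift [-1.629 -0.031 -0.145] turn [ 0.112  0.017 -2.805] phi -1.502 F [0.9 0.1 0.3] j [ 0.23 -0.02 -0.71  0.45 -0.48 -0.68] w 51.1 Ftool [-0.2 -0.9  0.1] Ttool [-0.93 -0.15 -0.03] T [0.22 0.92 0.04] e6 -0.965
```

>>> apply_moves --increments '[[[-0.4,0,0,0.04,0,-0.3,0.2],[-0.8,0,-0.05,0.04,0,-0.6,0.2],[-1,0,-0.05,0.04,0,-0.9,0.2],[-1,0,-0.05,0.04,0,-1,0.2]]]'

```text
clock: 7.05
position: [494.1, 18.8, 306.6]
ee_rot: [0.811, -0.532, 0.229, -0.09]
contact_force: [-0.3, -0.4, -0.3]
gripper_width: 51.4
```

```bash
python3 d.py l 90 -.1
```

```text
t 7.05 shift [-0.521 -0.328 -0.114] turn [ 0.074  0.022 -1.802] phi -1.001 F [-0.3 -0.4 -0.3] j [ 0.43 -0.   -0.77  0.65 -0.49 -0.56] w 51.4 Ftool [0.2 0.6 0.2] Ttool [-0.8  -0.51  0.07] T [ 0.19  0.93 -0.08] e6 -0.239
```

>>> apply_moves --increments '[[[-0.3,-0.2,-0.05,0.04,0.01,-0.3,0.2],[-0.52,-0.33,-0.11,0.06,0.01,-0.6,0.2],[-0.52,-0.33,-0.11,0.07,0.02,-0.9,0.2],[-0.52,-0.33,-0.11,0.07,0.02,-1,0.2]]]'

```text
clock: 7.45
position: [498.8, 79.1, 314.7]
ee_rot: [0.914, -0.312, 0.257, -0.042]
contact_force: [0.5, 0.2, -0.5]
gripper_width: 51.0
```

```bash
python3 d.py l 90 -.1
```

```text
t 7.45 shift [-0.01  -0.011 -0.005] turn [ 0.013 -0.01  -0.806] phi -0.503 F [ 0.5  0.2 -0.5] j [ 0.55  0.01 -0.76  0.75 -0.51 -0.24] w 51.0 Ftool [ 0.  -0.3  0.7] Ttool [-0.55 -0.83 -0.05] T [ 0.06  1.   -0.01] e6 -0.11
```

>>> apply_moves --increments '[[[0,0,0,0,0,-0.3,0.2],[-0.01,-0.01,0,0.01,0,-0.6,0.2],[-0.01,-0.01,0,0.01,0,-0.8,0.2],[-0.01,-0.01,0,0.01,0,-0.8,0.2]]]'

```text
clock: 7.85
position: [498.8, 79.9, 314.6]
ee_rot: [0.957, -0.126, 0.261, 0.008]
contact_force: [-0.8, -0.1, 0.9]
gripper_width: 51.3
```

```bash
python3 d.py l 0 -.1;python3 look.py w4
```

```text
t 7.85 shift [-0.007 -0.01   0.895] turn [ 0.006 -0.01  -0.016] phi -0.108 F [-0.8 -0.1  0.9] j [ 0.55  0.01 -0.77  0.75 -0.5   0.15] w 51.3 Ftool [-0.2  0.3 -1.2] Ttool [-0.08 -1.   -0.  ] T [0.18 0.99 0.02] e6 0.374
knob_l_grip pred [318.6 258.7]
knob_r_grip pred [620.5 225.4]
{'at': [311.0, 259.1], 'conf': 0.62}
{'at': [551.6, 379.5], 'conf': 0.42}
```

View pics/w4.png

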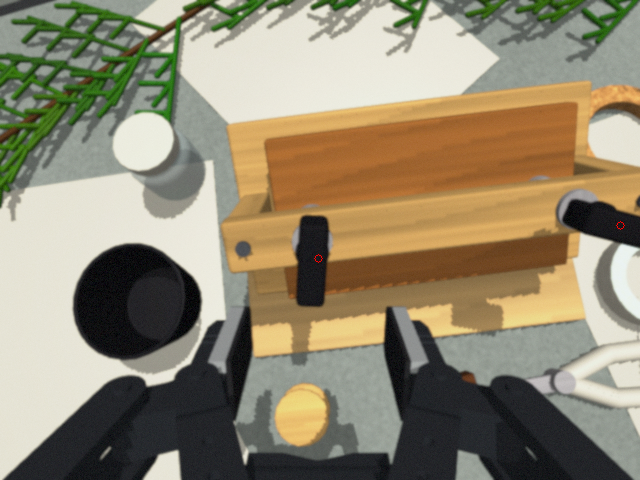

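Run:
```python
from h import *
import pickle
im=cv2.imread("pics/w4_raw.png")[200:320,260:380]
im=np.clip(im.astype(float)*2.0,0,255).astype(np.uint8)
cv2.imwrite("pics/w4z.png",cv2.resize(im,None,fx=5,fy=5,interpolation=2))
```

```text
(no output)
```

View pics/w4z.png

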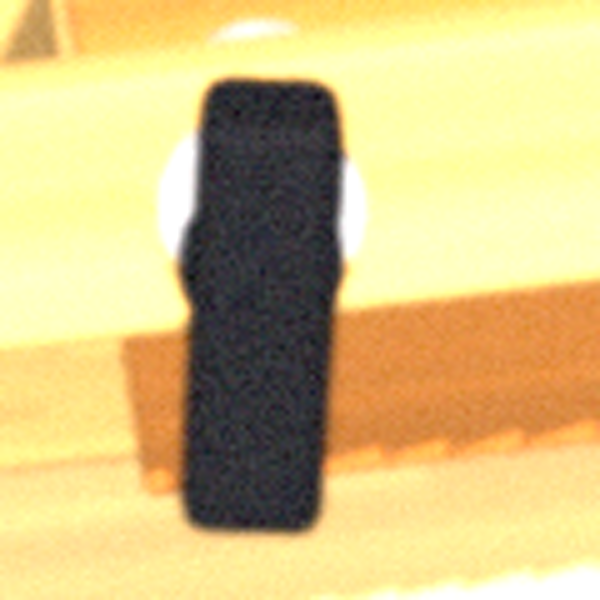

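```bash
python3 - <<'E'
from h import *
import pickle
W=pickle.load(open("W.pkl","rb"))
c,a,L=barang(W,"knob_l_grip",(311,306),(314.2,227))
n,y,x=axes();d=c-pt(Q,"knob_l_grip");print(c,a,L,d@x,d@y)
E
python3 d.py l 0 -.185
```

```text
[569.38502213  73.17821217 189.82414601] -0.14970705278081403 45.62177864953192 -0.9298547771408999 3.3878800251272185
t 7.95 shift [-0.008 -0.008  0.895] turn [ 0.005 -0.01   0.15 ] phi -0.11 F [0.4 0.3 0.7] j [ 0.55  0.01 -0.77  0.75 -0.5   0.15] w 51.1 Ftool [ 0.6 -0.4 -0.5] Ttool [-0.13 -1.01  0.  ] T [ 0.14  1.01 -0.02] e6 0.021
```

```bash
sed -i 's/"knob_l_grip":(1.0,-1.0)/"knob_l_grip":(0.4,1.6)/' h.py; python3 d.py l 0 -.15
```

```text
t 7.95 shift [-0.017 -0.033  0.895] turn [ 0.005 -0.01   0.08 ] phi -0.11 F [0.4 0.3 0.7] j [ 0.55  0.01 -0.77  0.75 -0.5   0.15] w 51.1 Ftool [ 0.6 -0.4 -0.5] Ttool [-0.13 -1.01  0.  ] T [ 0.14  1.01 -0.02] e6 0.021
```

>>> apply_moves --increments '[[[-0.02,-0.03,0.4,0,-0.01,0.08,0],[-0.02,-0.03,0.8,0,-0.01,0.08,0],[-0.02,-0.03,0.89,0,-0.01,0.08,-0.4],[-0.02,-0.03,0.89,0,-0.01,0.08,-1],[-0.02,-0.03,0.89,0,-0.01,0.08,-1],[-0.02,-0.03,0.89,0,-0.01,0.08,-1]]]'

```text
clock: 8.55
position: [541.7, 76.9, 233.5]
ee_rot: [0.956, -0.145, 0.255, 0.001]
contact_force: [14.7, 3.0, -21.3]
gripper_width: 15.8
```

```bash
python3 d.py l 0 -.15
```

```text
t 8.55 shift [ 0.027 -0.002 -0.022] turn [0.005 0.014 0.004] phi -0.148 F [ 14.7   3.  -21.3] j [ 0.29  0.17 -0.88  1.35 -0.22 -0.32] w 15.8 Ftool [ 0.9 -5.5 25.5] Ttool [ 1.3  -0.75 -0.05] T [1.26 0.36 0.73] e6 -0.082
```

>>> apply_moves --increments '[[[0,0,0.02,0,0,0,-1],[0,0,0.02,0,0,0,-1]]]'

```text
clock: 8.75
position: [541.8, 76.9, 233.2]
ee_rot: [0.956, -0.145, 0.257, 0.001]
contact_force: [0.7, 3.3, -11.2]
gripper_width: 16.0
```

```bash
python3 d.py l 0 -.15
```

```text
t 8.75 shift [ 0.027 -0.002 -0.025] turn [0.004 0.009 0.006] phi -0.147 F [  0.7   3.3 -11.2] j [ 0.28  0.17 -0.88  1.38 -0.22 -0.34] w 16.0 Ftool [-5.8 -2.6  9.8] Ttool [ 0.66 -2.47 -0.01] T [1.23 2.19 0.51] e6 -0.105
```

Good. Turn the left knob 1.5 rad in three calls.

>>> apply_moves --increments '[[[0,0,0,0,0,0.25,-1],[0,0,0,0,0,0.5,-1],[0,0,0,0,0,0.75,-1],[0,0,0,0,0,1,-1],[0,0,0,0,0,1,-1]]]'

```text
clock: 9.25
position: [542.2, 77.7, 233.4]
ee_rot: [0.89, -0.377, 0.249, -0.063]
contact_force: [4.1, 4.8, -12.2]
gripper_width: 15.9
```

```bash
python3 d.py l 0 -.65
```

```text
t 9.25 shift [ 0.026 -0.006 -0.025] turn [0.004 0.008 0.003] phi -0.648 F [  4.1   4.8 -12.2] j [ 0.28  0.17 -0.88  1.38 -0.21 -0.84] w 15.9 Ftool [-5.8 -2.4 12.3] Ttool [-0.07 -2.62 -0.01] T [1.63 1.9  0.77] e6 -0.406
```

>>> apply_moves --increments '[[[0,0,0,0,0,0.25,-1],[0,0,0,0,0,0.5,-1],[0,0,0,0,0,0.75,-1],[0,0,0,0,0,1,-1],[0,0,0,0,0,1,-1]]]'

```text
clock: 9.75
position: [542.9, 78.2, 233.8]
ee_rot: [0.769, -0.585, 0.225, -0.124]
contact_force: [7.1, 4.9, -14.0]
gripper_width: 16.1
```

```bash
python3 d.py l 0 -1.15
python3 - <<'E'
from h import *
from bench import arm
for n in("scene","top"):
    p=arm.get_image(n); cv2.imwrite(f"pics/{n}1.png",p["img"][:,:,::-1])
im=cv2.imread("pics/scene1.png")[140:340,190:390];cv2.imwrite("pics/s1z.png",cv2.resize(im,None,fx=3,fy=3,interpolation=2))
E
```

```text
t 9.75 shift [ 0.022 -0.008 -0.024] turn [0.005 0.007 0.004] phi -1.148 F [  7.1   4.9 -14. ] j [ 0.28  0.17 -0.88  1.38 -0.21 -1.34] w 16.1 Ftool [-6.  -1.  15.3] Ttool [-0.64 -2.41 -0.09] T [1.85 1.31 1.05] e6 -0.418
```

View pics/s1z.png

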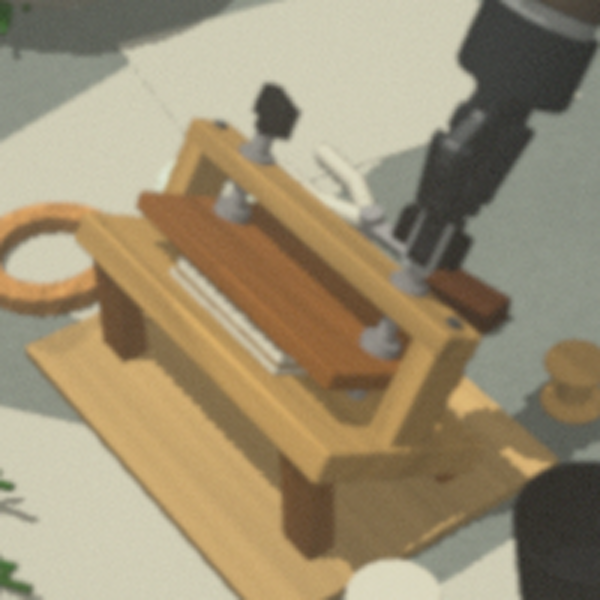

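>>> apply_moves --increments '[[[0,0,0,0,0,0.25,-1],[0,0,0,0,0,0.5,-1],[0,0,0,0,0,0.75,-1],[0,0,0,0,0,1,-1],[0,0,0,0,0,1,-1]]]'

```text
clock: 10.35
position: [543.8, 78.2, 234.4]
ee_rot: [-0.6, 0.757, -0.188, 0.176]
contact_force: [10.7, 4.1, -14.5]
gripper_width: 16.1
```

```bash
python3 d.py l 0 -1.65
python3 - <<'E'
from h import *
from bench import arm
from scipy.optimize import least_squares
# estimate board tilt: mark a model of platen top/bottom corners on scene for visual check
p=arm.get_image("scene"); im=p["img"][:,:,::-1].copy()
n,y,x=axes(); f=pt(Q,"frame")
def corner(sx,sy,h): return f+n*h+x*sx*62.5+y*sy*112
big=cv2.resize(im[140:340,190:390],None,fx=3,fy=3,interpolation=2)
def L(a,b,c):
    u=(proj(p,np.array([a,b]))-[190,140])*3+1; cv2.line(big,tuple(int(v) for v in u[0]),tuple(int(v) for v in u[1]),c,1)
for h,c in((21,(255,0,0)),(35,(0,0,255))):
    L(corner(1,1,h),corner(1,-1,h),c);L(corner(1,1,h),corner(-1,1,h),c)
# crossbar top edges, 36x286 at 83
for s in(18,-18): L(f+n*83+x*s+y*143,f+n*83+x*s-y*143,(0,255,0))
cv2.imwrite("pics/s2z.png",big)
E
```

```text
t 10.35 shift [ 0.018 -0.008 -0.024] turn [0.005 0.004 0.003] phi -1.649 F [ 10.7   4.1 -14.5] j [ 0.28  0.17 -0.88  1.38 -0.21 -1.84] w 16.1 Ftool [-5.7 -0.9 17.5] Ttool [-1.02 -1.99 -0.05] T [1.88 0.58 1.08] e6 -0.424
```

View pics/s2z.png

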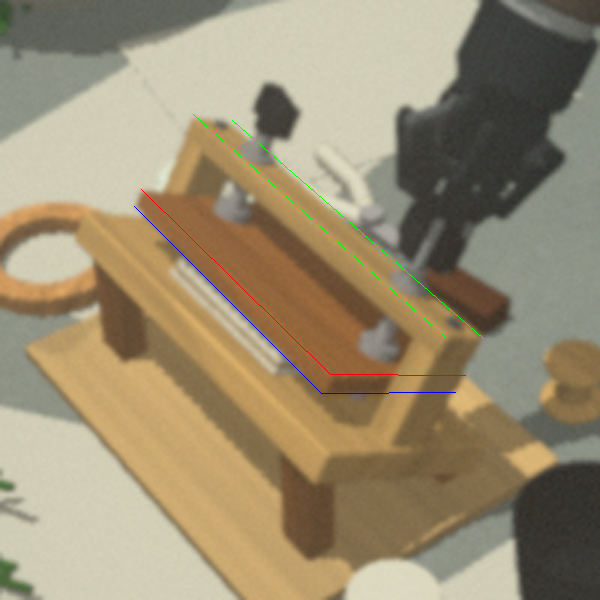

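>>> apply_moves --increments '[[[0,0,0,0,0,0,0],[0,0,0,0,0,0,0],[0,0,-0.4,0,0,0,0.2],[0,0,-0.8,0,0,-0.3,0.2],[0,0,-0.9,0,0,-0.6,0.2],[0,0,-0.9,0,0,-0.9,0.2],[0,0,-0.9,0,0,-1,0.2]]]'

```text
clock: 11.1
position: [498.3, 84.1, 316.8]
ee_rot: [0.767, -0.586, 0.229, -0.126]
contact_force: [0.0, 0.2, 0.1]
gripper_width: 51.0
```

```bash
python3 d.py r 90 1.207
```

```text
t 11.1 shift [1.563 0.66  0.016] turn [-0.084 -0.129 -4.716] phi -1.152 F [0.  0.2 0.1] j [ 0.56  0.   -0.76  0.74 -0.5  -0.89] w 51.0 Ftool [-0.2 -0.1 -0.1] Ttool [-0.94 -0.52 -0.06] T [0.21 1.05 0.1 ] e6 -1.039
```

>>> apply_moves --increments '[[[0.3,0.12,0,0,0,-0.3,0.2],[0.6,0.24,0,0,0,-0.6,0.2],[0.8,0.35,0,0,0,-0.9,0.2],[0.8,0.35,0,0,0,-1,0.2]]]'

```text
clock: 11.5
position: [484.3, -5.4, 314.6]
ee_rot: [0.888, -0.381, 0.252, -0.063]
contact_force: [0.5, 0.3, 0.1]
gripper_width: 51.0
```

>>> apply_moves --increments '[[[0,0,0,0,0,-0.3,0.2],[0,0,0,0,0,-0.6,0.2],[0,0,0,0,0,-0.9,0.2],[0,0,0,0,0,-1,0.2]]]'

```text
clock: 11.9
position: [485.3, -3.3, 314.9]
ee_rot: [0.954, -0.148, 0.26, 0.001]
contact_force: [0.5, 0.9, 0.5]
gripper_width: 51.1
```

>>> apply_moves --increments '[[[0,0,0,0,0,-0.3,0.2],[0,0,0,0,0,-0.6,0.2],[0,0,0,0,0,-0.9,0.2],[0,0,0,0,0,-1,0.2]]]'

```text
clock: 12.3
position: [485.3, -3.3, 314.9]
ee_rot: [0.961, 0.093, 0.252, 0.065]
contact_force: [0.7, -0.6, -0.6]
gripper_width: 51.3
```

```bash
python3 d.py r 90 1.207
```

```text
t 12.3 shift [-0.239  0.778  0.003] turn [ 0.023 -0.114 -1.722] phi 0.346 F [ 0.7 -0.6 -0.6] j [ 0.39 -0.04 -0.79  0.64 -0.45  0.84] w 51.3 Ftool [0.1 0.6 0.9] Ttool [ 0.37 -0.91 -0.01] T [0.18 0.97 0.03] e6 -0.032
```

>>> apply_moves --increments '[[[-0.12,0.4,0,0,-0.05,-0.3,0.2],[-0.23,0.77,0,0.01,-0.06,-0.6,0.2],[-0.23,0.77,0,0.01,-0.06,-0.9,0.2],[-0.23,0.77,0,0.01,-0.06,-1,0.2]]]'

```text
clock: 12.7
position: [476.4, -84.3, 317.3]
ee_rot: [0.917, 0.313, 0.215, 0.121]
contact_force: [-0.7, 0.0, -0.0]
gripper_width: 51.0
```

```bash
python3 d.py r 90 1.207
```

```text
t 12.7 shift [-0.001 -0.004  0.005] turn [ 0.015 -0.052 -0.783] phi 0.815 F [-0.7  0.  -0. ] j [ 0.22 -0.04 -0.71  0.43 -0.47  1.67] w 51.0 Ftool [-0.5 -0.4 -0.3] Ttool [ 0.7  -0.64  0.04] T [ 0.18  0.93 -0.04] e6 -0.875
```

>>> apply_moves --increments '[[[0,0,0,0,-0.05,-0.3,0.2],[0,0,0,0.01,-0.05,-0.6,0.2],[0,0,0,0.01,-0.05,-0.78,0.2],[0,0,0,0.01,-0.05,-0.78,0.2]]]'

```text
clock: 13.1
position: [476.7, -82.9, 317.0]
ee_rot: [0.843, 0.483, 0.176, 0.161]
contact_force: [0.8, 1.1, 0.1]
gripper_width: 51.3
```

```bash
python3 d.py r 0 1.207; python3 look.py w5
```

```text
t 13.1 shift [0.028 0.027 0.901] turn [ 0.004 -0.002 -0.01 ] phi 1.203 F [0.8 1.1 0.1] j [ 0.23 -0.04 -0.71  0.44 -0.5   2.04] w 51.3 Ftool [1.4 0.1 0.2] Ttool [ 0.9  -0.28 -0.01] T [0.21 0.92 0.01] e6 0.336
knob_l_grip pred [177.1 -85.1]
knob_r_grip pred [322.6 254.4]
```

View pics/w5.png

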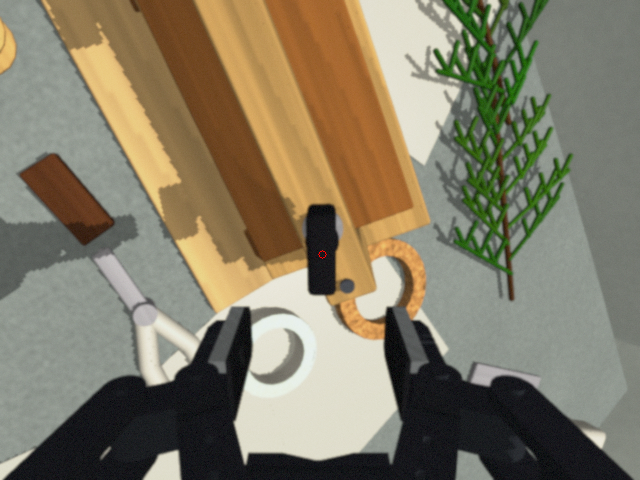

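>>> apply_moves --increments '[[[0.01,0.01,0.4,0,0,0,0],[0.03,0.03,0.8,0,0,0,0],[0.03,0.03,0.9,0,0,0,0],[0.03,0.03,0.9,0,0,0,-0.4],[0.03,0.03,0.9,0,0,0,-1],[0.03,0.03,0.9,0,0,0,-1],[0.03,0.03,0.9,0,0,0,-1]]]'

```text
clock: 13.9
position: [520.8, -91.3, 238.0]
ee_rot: [0.843, 0.483, 0.174, 0.162]
contact_force: [5.5, -4.7, -8.5]
gripper_width: 15.9
```

```bash
python3 d.py r 0 1.207
```

```text
t 13.9 shift [ 0.004  0.002 -0.008] turn [ 0.001  0.004 -0.009] phi 1.203 F [ 5.5 -4.7 -8.5] j [ 0.1   0.14 -0.84  0.82 -0.21  1.74] w 15.9 Ftool [-2.7  2.7 10.5] Ttool [ 0.15 -1.07 -0.02] T [-0.75  0.64 -0.43] e6 -0.025
```

>>> apply_moves --increments '[[[0,0,0,0,0,0.25,-1],[0,0,0,0,0,0.5,-1],[0,0,0,0,0,0.75,-1],[0,0,0,0,0,1,-1],[0,0,0,0,0,1,-1]]]'

```text
clock: 14.4
position: [520.3, -90.8, 237.6]
ee_rot: [0.936, 0.26, 0.209, 0.113]
contact_force: [0.5, -1.6, -6.1]
gripper_width: 16.0
```

```bash
python3 d.py r 0 .707
```

```text
t 14.4 shift [ 0.007  0.007 -0.008] turn [ 0.001  0.002 -0.006] phi 0.704 F [ 0.5 -1.6 -6.1] j [ 0.1   0.14 -0.84  0.82 -0.2   1.24] w 16.0 Ftool [-2.5 -0.4  5.8] Ttool [ 1.15 -1.41 -0.03] T [ 0.26  1.8  -0.04] e6 -0.475
```

>>> apply_moves --increments '[[[0,0,0,0,0,0.25,-1],[0,0,0,0,0,0.5,-1],[0,0,0,0,0,0.75,-1],[0,0,0,0,0,1,-1],[0,0,0,0,0,1,-1]]]'

```text
clock: 14.9
position: [520.3, -90.3, 237.4]
ee_rot: [0.971, 0.022, 0.23, 0.058]
contact_force: [-4.8, 3.2, -5.1]
gripper_width: 16.1
```

```bash
python3 d.py r 0 .207
```

```text
t 14.9 shift [ 0.01   0.009 -0.009] turn [-0.001 -0.    -0.   ] phi 0.206 F [-4.8  3.2 -5.1] j [ 0.1   0.14 -0.84  0.82 -0.2   0.74] w 16.1 Ftool [-6.3 -3.9  2. ] Ttool [ 2.   -2.53 -0.05] T [1.72 2.65 0.62] e6 -0.475
```

>>> apply_moves --increments '[[[0,0,0,0,0,0,0],[0,0,0,0,0,0,0],[0,0,-0.4,0,0,0,0.2],[0,0,-0.8,0,0,-0.3,0.2],[0,0,-0.9,0,0,-0.6,0.2],[0,0,-0.9,0,0,-0.9,0.2],[0,0,-0.9,0,0,-1,0.2]]]'

```text
clock: 15.6
position: [481.7, -81.1, 320.9]
ee_rot: [0.934, 0.263, 0.212, 0.114]
contact_force: [0.7, -0.2, 0.2]
gripper_width: 51.1
```

```bash
python3 d.py l 90 1.493
```

```text
t 15.6 shift [ 0.995 -1.321 -0.035] turn [-0.041  0.09  -1.566] phi 0.71 F [ 0.7 -0.2  0.2] j [ 0.23 -0.03 -0.69  0.43 -0.51  1.55] w 51.1 Ftool [0.4 0.5 0.2] Ttool [ 0.67 -0.67  0.05] T [ 0.24  0.91 -0.04] e6 -0.28
```

>>> apply_moves --increments '[[[0.3,-0.4,0,0,0,-0.3,0.2],[0.6,-0.8,0,0,0,-0.6,0.2],[0.75,-1,0,-0.04,0.08,-0.8,0.2],[0.75,-1,0,-0.04,0.08,-0.8,0.2]]]'

```text
clock: 16.0
position: [495.6, 44.7, 311.7]
ee_rot: [0.858, 0.444, 0.205, 0.157]
contact_force: [0.0, -0.9, -0.6]
gripper_width: 50.8
```

```bash
python3 d.py l 90 1.493
```

```text
t 16.0 shift [ 0.34  -0.182 -0.046] turn [ 0.004  0.021 -0.763] phi 1.111 F [ 0.  -0.9 -0.6] j [ 0.48 -0.01 -0.78  0.72 -0.48  1.45] w 50.8 Ftool [-0.8  0.3  0.6] Ttool [ 0.92 -0.48 -0.  ] T [ 0.14  1.03 -0.02] e6 -0.126
```

>>> apply_moves --increments '[[[0.34,-0.18,-0.04,0,0.02,-0.3,0.2],[0.34,-0.18,-0.04,0,0.02,-0.6,0.2],[0.34,-0.18,-0.04,0,0.02,-0.76,0.2],[0.34,-0.18,-0.04,0,0.02,-0.76,0.2]]]'

```text
clock: 16.4
position: [499.2, 80.8, 314.7]
ee_rot: [0.76, 0.596, 0.176, 0.19]
contact_force: [-0.4, 1.0, 0.5]
gripper_width: 51.2
```

```bash
python3 d.py l 0 1.493; python3 look.py w6
```

```text
t 16.4 shift [ 0.025 -0.013  0.894] turn [ 0.002  0.006 -0.019] phi 1.484 F [-0.4  1.   0.5] j [ 0.55  0.01 -0.76  0.74 -0.5   1.75] w 51.2 Ftool [ 0.9 -0.3 -0.7] Ttool [ 0.97 -0.03 -0.05] T [0.17 0.96 0.07] e6 0.311
knob_l_grip pred [314.7 255. ]
knob_r_grip pred [339.2 481.5]
{'at': [314.2, 251.8], 'conf': 0.9}
```

View pics/w6.png

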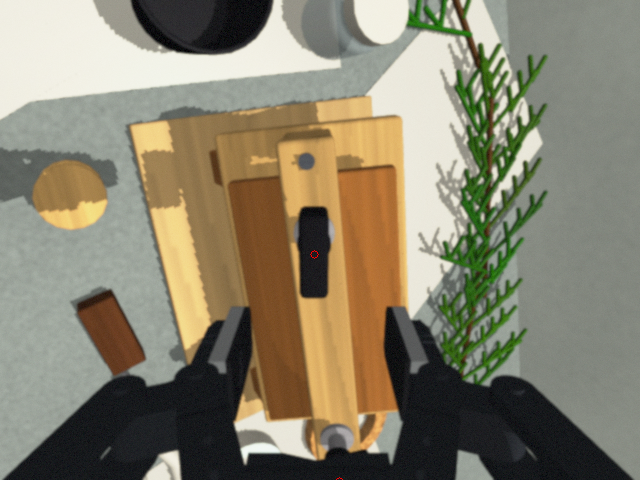

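>>> apply_moves --increments '[[[0.01,0,0.4,0,0,0,0],[0.02,-0.01,0.8,0,0,0,0],[0.02,-0.01,0.88,0,0,0,0],[0.02,-0.01,0.88,0,0,0,-0.4],[0.02,-0.01,0.88,0,0,0,-1],[0.02,-0.01,0.88,0,0,0,-1],[0.02,-0.01,0.88,0,0,0,-1]]]'

```text
clock: 17.2
position: [541.3, 74.1, 236.3]
ee_rot: [0.762, 0.594, 0.173, 0.191]
contact_force: [9.3, -5.7, -10.9]
gripper_width: 16.1
```

```bash
python3 d.py l 0 1.493
```

```text
t 17.2 shift [0.027 0.01  0.001] turn [-0.002  0.019 -0.025] phi 1.48 F [  9.3  -5.7 -10.9] j [ 0.29  0.16 -0.88  1.35 -0.23  1.31] w 16.1 Ftool [-3.7  3.6 14.5] Ttool [ 0.02 -1.22 -0.04] T [-1.04  0.29 -0.57] e6 -0.009
```

>>> apply_moves --increments '[[[0,0,0,0,0,0.25,-1],[0,0,0,0,0,0.5,-1],[0,0,0,0,0,0.75,-1],[0,0,0,0,0,1,-1],[0,0,0,0,0,1,-1]]]'

```text
clock: 17.7
position: [540.3, 74.7, 235.6]
ee_rot: [0.885, 0.387, 0.215, 0.141]
contact_force: [4.9, -3.4, -11.0]
gripper_width: 15.7
```

```bash
python3 d.py l 0 .993
```

```text
t 17.7 shift [0.032 0.009 0.001] turn [ 0.003  0.017 -0.025] phi 0.98 F [  4.9  -3.4 -11. ] j [ 0.29  0.16 -0.88  1.35 -0.23  0.81] w 15.7 Ftool [-2.5  0.7 12.2] Ttool [ 0.52 -1.45 -0.09] T [-0.64  1.35 -0.38] e6 -0.417
```

>>> apply_moves --increments '[[[0,0,0,0,0,0.25,-1],[0,0,0,0,0,0.5,-1],[0,0,0,0,0,0.75,-1],[0,0,0,0,0,1,-1],[0,0,0,0,0,1,-1]]]'

```text
clock: 18.2
position: [539.7, 75.7, 235.1]
ee_rot: [0.953, 0.159, 0.243, 0.083]
contact_force: [-0.6, -1.0, -8.7]
gripper_width: 16.1
```

```bash
python3 d.py l 0 .493
python3 - <<'E'
from h import *
from bench import arm
p=arm.get_image("scene"); im=p["img"][:,:,::-1]
cv2.imwrite("pics/s3z.png",cv2.resize(im[190:310,230:350],None,fx=5,fy=5,interpolation=2))
E
```

```text
t 18.2 shift [0.036 0.005 0.   ] turn [ 0.005  0.013 -0.017] phi 0.485 F [-0.6 -1.  -8.7] j [ 0.29  0.16 -0.88  1.35 -0.23  0.31] w 16.1 Ftool [-4.6 -1.3  7.3] Ttool [ 0.87 -2.52 -0.09] T [ 0.02  2.67 -0.14] e6 -0.52
```

View pics/s3z.png

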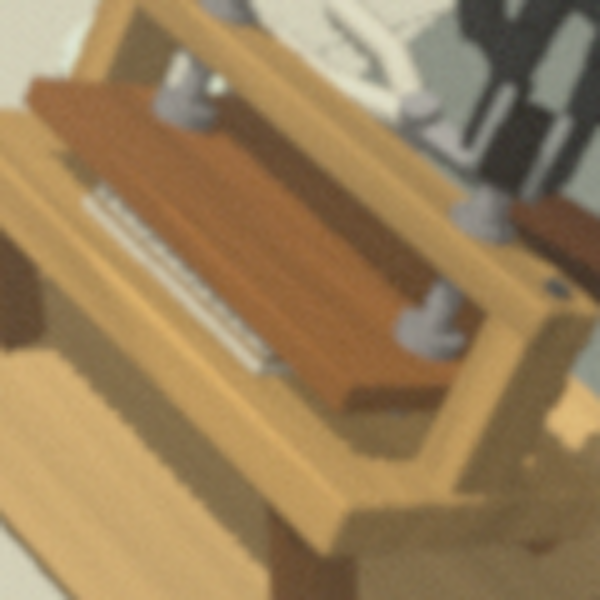

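>>> apply_moves --increments '[[[0,0,0,0,0,0.1,-1],[0,0,0,0,0,0.2,-1],[0,0,0,0,0,0.3,-1],[0,0,0,0,0,0.4,-1]]]'

```text
clock: 18.65
position: [539.6, 76.2, 235.0]
ee_rot: [0.964, 0.064, 0.25, 0.058]
contact_force: [-3.5, 0.4, -8.5]
gripper_width: 15.8
```

```bash
python3 d.py l 0 .293
python3 - <<'E'
from bench import arm
for i in range(4):
    arm.get_image("wrist"); s=arm.read_state(); print(s["joint_efforts"][5],s["wrist_torque"])
E
```

```text
t 18.65 shift [0.037 0.003 0.   ] turn [ 0.005  0.011 -0.011] phi 0.287 F [-3.5  0.4 -8.5] j [ 0.29  0.16 -0.88  1.35 -0.22  0.11] w 15.8 Ftool [-7.  -1.9  5.6] Ttool [ 0.91 -3.11 -0.41] T [0.29 3.23 0.34] e6 -0.08
-0.40360964834690094 [0.38688416 3.55535536 0.18509936]
-0.39896476082503796 [0.46329309 3.773119   0.167219  ]
-0.24605548940598965 [0.53523316 3.91560819 0.26378733]
-0.23666680790483952 [0.5212634  3.95354649 0.20644302]
```

>>> apply_moves --increments '[[[0,0,0,0,0,0,0],[0,0,0,0,0,0,0],[0,0,-0.4,0,0,0,0.2],[0,0,-0.8,0,0,0,0.2],[0,0,-0.9,0,0,0,0.2],[0,0,-0.9,0,0,0,0.2]]]'

```text
clock: 19.45
position: [498.3, 86.1, 322.0]
ee_rot: [0.963, 0.063, 0.258, 0.054]
contact_force: [-0.0, 0.7, 0.6]
gripper_width: 51.4
```

```bash
python3 d.py r 90 .206
```

```text
t 19.45 shift [-0.468  1.651  0.056] turn [-0.049 -0.124  0.151] phi 0.282 F [-0.   0.7  0.6] j [ 0.56 -0.   -0.75  0.73 -0.51  0.55] w 51.4 Ftool [ 0.4 -0.6 -0.6] Ttool [ 0.36 -0.86 -0.01] T [0.22 0.9  0.06] e6 0.366
```

>>> apply_moves --increments '[[[-0.14,0.5,0.02,0,0,0.1,0.2],[-0.28,1,0.03,-0.04,-0.1,0.15,0.2],[-0.28,1,0.03,-0.04,-0.1,0.15,0.2]]]'

```text
clock: 19.75
position: [483.9, -22.4, 314.9]
ee_rot: [0.971, 0.02, 0.231, 0.059]
contact_force: [0.2, 0.9, -0.5]
gripper_width: 51.1
```

```bash
python3 d.py r 90 .206
```

```text
t 19.75 shift [-0.101  0.614  0.015] turn [ 0.009 -0.004 -0.005] phi 0.203 F [ 0.2  0.9 -0.5] j [ 0.37 -0.03 -0.74  0.55 -0.52  0.81] w 51.1 Ftool [-0.  -1.   0.4] Ttool [ 0.28 -0.81  0.01] T [0.25 0.82 0.01] e6 0.376
```

>>> apply_moves --increments '[[[-0.1,0.55,0.01,0,0,0,0.2],[-0.1,0.6,0.01,0,0,0,0.2],[-0.1,0.6,0.01,0,0,0,0.2]]]'

```text
clock: 20.05
position: [477.1, -81.4, 316.9]
ee_rot: [0.971, 0.021, 0.232, 0.06]
contact_force: [-0.7, 0.9, -0.1]
gripper_width: 51.3
```

```bash
python3 d.py r 0 .206; python3 look.py w7
```

```text
t 20.05 shift [0.033 0.002 0.9  ] turn [ 0.01  -0.006  0.001] phi 0.206 F [-0.7  0.9 -0.1] j [ 0.24 -0.04 -0.71  0.45 -0.5   1.02] w 51.3 Ftool [-0.5 -0.9 -0.3] Ttool [ 0.28 -0.83  0.03] T [ 0.25  0.84 -0.01] e6 0.173
knob_l_grip pred [  2.2 197.3]
knob_r_grip pred [320.2 252.3]
```

View pics/w7.png

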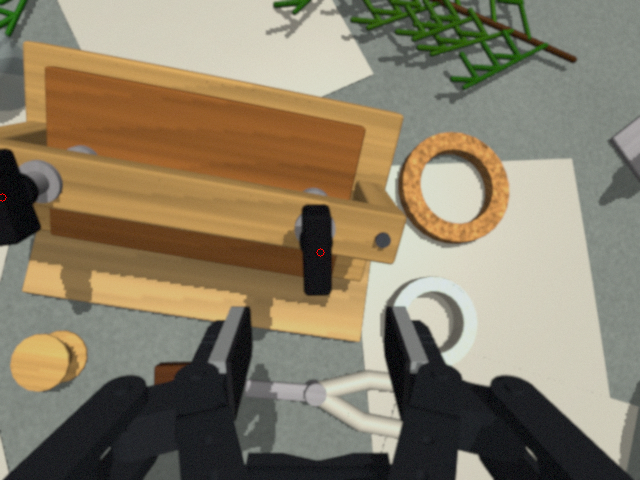

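>>> apply_moves --increments '[[[0.01,0,0.4,0,0,0,0],[0.03,0,0.8,0,0,0,0],[0.03,0,0.9,0,0,0,0],[0.03,0,0.9,0,0,0,-0.4],[0.03,0,0.9,0,0,0,-1],[0.03,0,0.9,0,0,0,-1],[0.03,0,0.9,0,0,0,-1]]]'

```text
clock: 20.85
position: [519.1, -89.9, 236.6]
ee_rot: [0.971, 0.022, 0.229, 0.06]
contact_force: [8.4, -7.9, -10.5]
gripper_width: 16.4
```

>>> apply_moves --increments '[[[0,0,0,0,0,0.1,-1],[0,0,0,0,0,0.2,-1],[0,0,0,0,0,0.3,-1],[0,0,0,0,0,0.4,-1]]]'

```text
clock: 21.25
position: [519.2, -89.5, 236.6]
ee_rot: [0.969, -0.075, 0.234, 0.037]
contact_force: [7.3, -6.6, -10.9]
gripper_width: 16.2
```

```bash
python3 d.py r 0 .006
```

```text
t 21.25 shift [ 0.026  0.013 -0.011] turn [0.009 0.001 0.003] phi 0.007 F [  7.3  -6.6 -10.9] j [ 0.09  0.13 -0.85  0.86 -0.2   0.51] w 16.2 Ftool [ 2.3  4.9 13.6] Ttool [-0.55 -0.47 -0.27] T [-0.53  0.56 -0.03] e6 0.036
```

>>> apply_moves --increments '[[[0,0,0,0,0,0.1,-1],[0,0,0,0,0,0.2,-1],[0,0,0,0,0,0.3,-1],[0,0,0,0,0,0.4,-1]]]'

```text
clock: 21.65
position: [519.3, -89.0, 236.6]
ee_rot: [0.956, -0.171, 0.237, 0.012]
contact_force: [7.3, -5.9, -11.2]
gripper_width: 16.3
```

```bash
python3 d.py r 0 -.194
```

```text
t 21.65 shift [ 0.029  0.012 -0.011] turn [ 0.006 -0.001  0.004] phi -0.193 F [  7.3  -5.9 -11.2] j [ 0.1   0.13 -0.85  0.86 -0.2   0.31] w 16.3 Ftool [ 2.8  3.8 13.8] Ttool [-0.2  -0.54 -0.34] T [-0.15  0.61  0.24] e6 -0.011
```

>>> apply_moves --increments '[[[0,0,0,0,0,0.1,-1],[0,0,0,0,0,0.2,-1],[0,0,0,0,0,0.3,-1],[0,0,0,0,0,0.4,-1]]]'

```text
clock: 22.05
position: [519.5, -88.7, 236.6]
ee_rot: [0.934, -0.265, 0.237, -0.012]
contact_force: [6.1, -3.3, -10.1]
gripper_width: 16.4
```

```bash
python3 d.py r 0 -.394
python3 - <<'E'
from h import *
from bench import arm
p=arm.get_image("scene"); im=p["img"][:,:,::-1]
cv2.imwrite("pics/s4z.png",cv2.resize(im[190:310,230:350],None,fx=5,fy=5,interpolation=2))
E
```

```text
t 22.05 shift [ 0.031  0.01  -0.011] turn [ 0.003 -0.002  0.006] phi -0.392 F [  6.1  -3.3 -10.1] j [ 0.1   0.13 -0.85  0.86 -0.2   0.11] w 16.4 Ftool [ 1.8  1.3 12.1] Ttool [ 0.11 -0.78 -0.4 ] T [0.29 0.66 0.52] e6 -0.045
```

View pics/s4z.png

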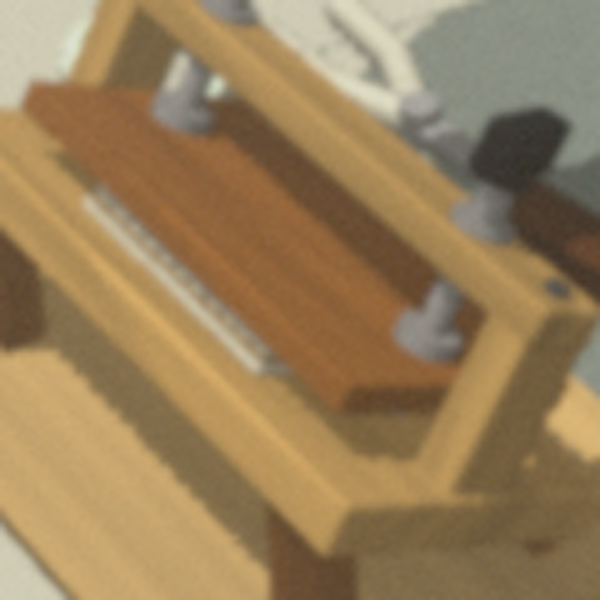

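Run:
```python
from h import *
from bench import arm
import pickle
ps=[arm.get_image("scene") for _ in range(6)]
p=dict(ps[-1]); p["img"]=np.mean([q["img"].astype(float) for q in ps],0)
pickle.dump(p,open("S.pkl","wb"))
im=p["img"][:,:,::-1].astype(np.uint8)
np.save("S.npy",im)
cv2.imwrite("pics/s5a.png",cv2.resize(im[195:295,225:325],None,fx=6,fy=6,interpolation=2))
cv2.imwrite("pics/s5b.png",cv2.resize(im[170:350,190:390],None,fx=4,fy=3.3,interpolation=2))
```

```text
(no output)
```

View pics/s5a.png

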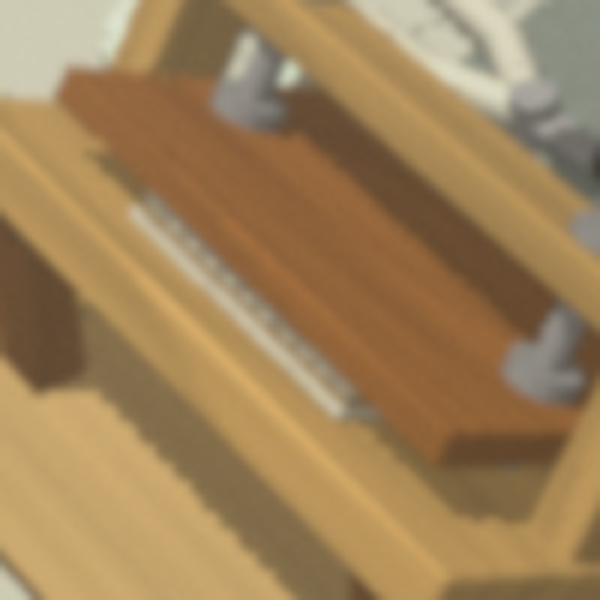

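View pics/s5b.png

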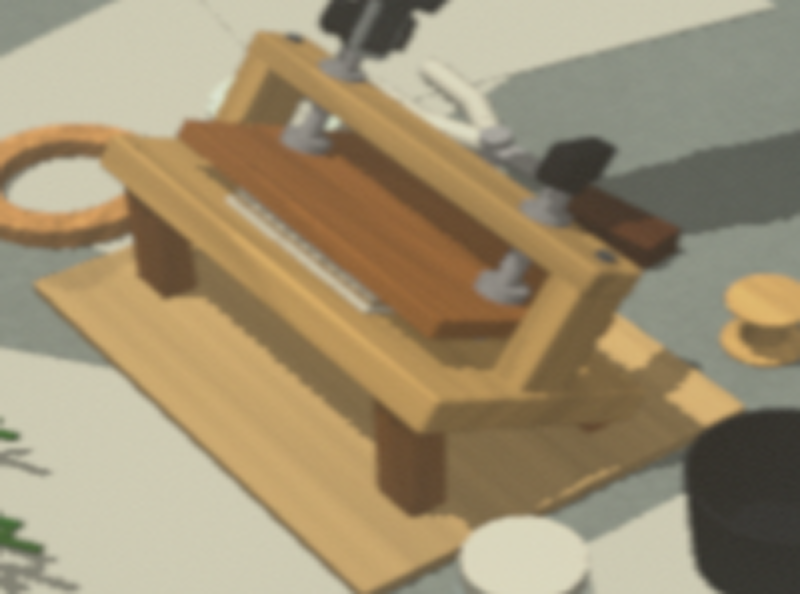

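```bash
cat > tilt.py <<'E'
from h import *
import pickle,sys
from scipy.ndimage import map_coordinates,gaussian_filter
def fit(img,a,b,w=3,ch=None,sign=None):
    g=img.mean(2) if ch is None else img[:,:,ch]
    g=gaussian_filter(g,.6)
    a=np.array(a,float);b=np.array(b,float)
    for it in range(4):
        d=(b-a)/np.linalg.norm(b-a); nn=np.array([-d[1],d[0]])
        s=np.linspace(.04,.96,80); off=np.arange(-w,w+.01,.1)
        P=a+(b-a)*s[:,None]; X=P[:,None]+nn*off[:,None]
        v=map_coordinates(g,[X[...,1],X[...,0]],order=3)
        gr=np.gradient(v,axis=1)
        if sign: gr=np.clip(sign*gr,0,None)
        k=np.abs(gr).argmax(1); o=off[k]; ok=(k>1)&(k<len(off)-2)&(np.abs(gr).max(1)>.15)
        x=s[ok];y=o[ok];
        f=np.polyfit(x,y,1)
        for _ in range(8):
            r=y-np.polyval(f,x); wt=1/(1+(r/.3)**2); f=np.polyfit(x,y,1,w=np.sqrt(wt))
        r=np.abs(y-np.polyval(f,x))
        a,b=a+nn*np.polyval(f,0),b+nn*np.polyval(f,1); w=max(1.2,w*.7)
    return a,b,ok.sum(),np.median(r)
def run(p,lines):
    img=p["img"].astype(float); ms={}
    out=cv2.resize(p["img"].astype(np.uint8)[170:350,190:390,::-1],None,fx=4,fy=4,interpolation=2)
    for k,(a,b,kw) in lines.items():
        a,b,n,r=fit(img,a,b,**kw); ra=ray(p,a)[1];rb=ray(p,b)[1]; m=np.cross(ra,rb); ms[k]=m/np.linalg.norm(m)
        print(k,a.round(2),b.round(2),n,round(r,2))
        A=[tuple(int(round(v)) for v in ((e-[190,170])*4+1.5)) for e in(a,b)]
        cv2.line(out,*A,(0,0,255),1)
    cv2.imwrite("pics/lines.png",out)
    n0,y0,x0=axes()
    for k,m in ms.items(): # yaw implied by each line if horizontal and parallel to y; tilt relative to current yaw
        print(k,"yaw",round(np.arctan2(*( [ -1*v for v in [0,0]] if 0 else (m[0],-m[1])))%np.pi,4),"tilt@Q",round(-(m@y0)/(m@n0),4))
    return ms
E
python3 - <<'E'
from tilt import *
p=pickle.load(open("S.pkl","rb"))
lines={"plate":((201,256.4),(279,347),{}),"barlow":((261,195),(322,247.5),{}),"bedlow":((227,232),(283,291),{}),"bedhi":((225,216.7),(298,289.7),{"w":2}),
"platlow":((236,211.7),(298,271.7),{"w":2}),"plathi":((237.5,206.7),(299,266.7),{"w":2})}
run(p,lines)
E
```

```text
plate [198.18 258.79] [277.   348.72] 71 0.08
barlow [261.55 194.36] [321.93 247.58] 74 0.01
bedlow [226.89 232.1 ] [284.03 290.02] 80 0.1
bedhi [225.28 216.42] [298.49 289.21] 80 0.0
platlow [235.03 212.7 ] [297.02 272.71] 59 0.19
plathi [237.8  206.39] [299.9  265.78] 68 0.1
plate yaw 1.4361 tilt@Q 0.0216
barlow yaw 1.4323 tilt@Q 0.0132
bedlow yaw 1.4378 tilt@Q 0.021
bedhi yaw 1.4335 tilt@Q 0.0161
platlow yaw 1.4329 tilt@Q 0.015
plathi yaw 1.4298 tilt@Q 0.0118
```

View pics/lines.png

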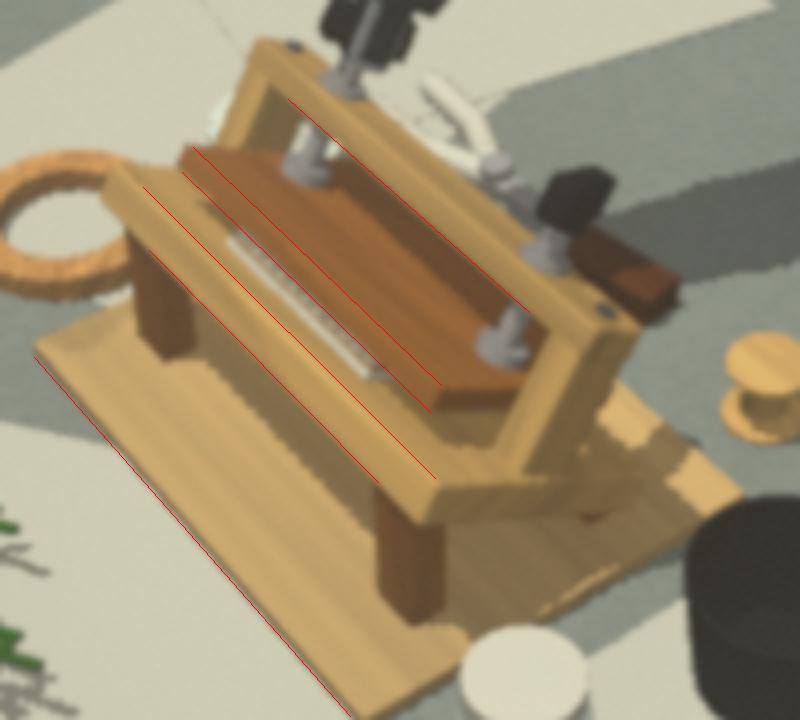

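>>> apply_moves --increments '[[[0,0,0,0,0,0.05,-1],[0,0,0,0,0,0.1,-1]]]'

```text
clock: 22.6
position: [519.5, -88.5, 236.7]
ee_rot: [0.928, -0.288, 0.237, -0.018]
contact_force: [6.2, -4.7, -10.4]
gripper_width: 16.4
```

```bash
python3 d.py r 0 -.444
```

```text
t 22.6 shift [ 0.032  0.01  -0.011] turn [ 0.002 -0.002  0.008] phi -0.441 F [  6.2  -4.7 -10.4] j [ 0.1   0.13 -0.85  0.86 -0.19  0.06] w 16.4 Ftool [ 2.6  2.5 12.5] Ttool [ 0.15 -0.67 -0.34] T [0.31 0.51 0.48] e6 -0.218
```

>>> apply_moves --increments '[[[0,0,0,0,0,0.06,-1],[0,0,0,0,0,0.12,-1]]]'

```text
clock: 22.8
position: [519.6, -88.4, 236.7]
ee_rot: [0.919, -0.316, 0.237, -0.025]
contact_force: [6.8, -4.6, -11.4]
gripper_width: 16.6
```

```bash
python3 d.py r 0 -.504
```

```text
t 22.8 shift [ 0.032  0.009 -0.011] turn [ 0.001 -0.003  0.008] phi -0.501 F [  6.8  -4.6 -11.4] j [ 0.1   0.13 -0.85  0.86 -0.19  0.  ] w 16.6 Ftool [ 2.7  2.  13.6] Ttool [ 0.15 -0.67 -0.41] T [0.29 0.49 0.56] e6 -0.203
```

>>> apply_moves --increments '[[[0,0,0,0,0,0,0],[0,0,0,0,0,0,0],[0,0,-0.4,0,0,0,0.2],[0,0,-0.8,0,0,-0.3,0.2],[0,0,-0.9,0,0,-0.6,0.2],[0,0,-0.9,0,0,-0.9,0.2],[0,0,-0.9,0,0,-1,0.2]]]'

```text
clock: 23.5
position: [479.0, -79.0, 319.3]
ee_rot: [0.968, -0.076, 0.238, 0.035]
contact_force: [1.2, -0.6, -0.1]
gripper_width: 51.0
```

```bash
python3 d.py l 90 .287
```

```text
t 23.5 shift [-0.065 -1.634 -0.038] turn [ 0.053  0.088 -0.566] phi 0.004 F [ 1.2 -0.6 -0.1] j [ 0.24 -0.04 -0.71  0.45 -0.51  0.82] w 51.0 Ftool [1.1 0.4 0.7] Ttool [ 0.09 -0.9   0.01] T [0.23 0.88 0.01] e6 -0.363
```

>>> apply_moves --increments '[[[-0.02,-0.5,-0.02,0.02,0,-0.3,0.2],[-0.04,-1,-0.02,0.05,0.08,-0.57,0.2],[-0.04,-1,-0.02,0.05,0.08,-0.57,0.2]]]'

```text
clock: 23.8
position: [491.7, 23.0, 314.5]
ee_rot: [0.964, 0.067, 0.25, 0.057]
contact_force: [-0.7, -0.5, 0.1]
gripper_width: 51.5
```

```bash
python3 d.py l 90 .287
```

```text
t 23.8 shift [ 0.155 -0.587 -0.015] turn [-0.001  0.011  0.012] phi 0.293 F [-0.7 -0.5  0.1] j [ 0.44 -0.02 -0.77  0.66 -0.47  0.73] w 51.5 Ftool [-0.6  0.4 -0.4] Ttool [ 0.26 -1.02  0.01] T [ 0.12  1.05 -0.04] e6 -0.209
```

>>> apply_moves --increments '[[[0.14,-0.5,-0.01,0,0.01,0.01,0.2],[0.15,-0.58,-0.01,0,0.01,0.01,0.2],[0.15,-0.58,-0.01,0,0.01,0.01,0.2]]]'

```text
clock: 24.1
position: [498.7, 80.1, 313.8]
ee_rot: [0.964, 0.062, 0.251, 0.056]
contact_force: [-0.4, -0.5, -0.4]
gripper_width: 51.3
```

```bash
python3 d.py l 0 .287; python3 look.py w8
```

```text
t 24.1 shift [ 0.009 -0.032  0.888] turn [ 0.002  0.007 -0.012] phi 0.281 F [-0.4 -0.5 -0.4] j [ 0.55  0.01 -0.76  0.73 -0.51  0.56] w 51.3 Ftool [-0.6  0.4  0.2] Ttool [ 0.2  -1.01  0.02] T [ 0.09  1.02 -0.06] e6 -0.113
knob_l_grip pred [314.3 256.7]
knob_r_grip pred [588.4 326.9]
{'at': [313.1, 257.1], 'conf': 0.92}
{'at': [582.2, 328.5], 'conf': 0.68}
```

View pics/w8.png

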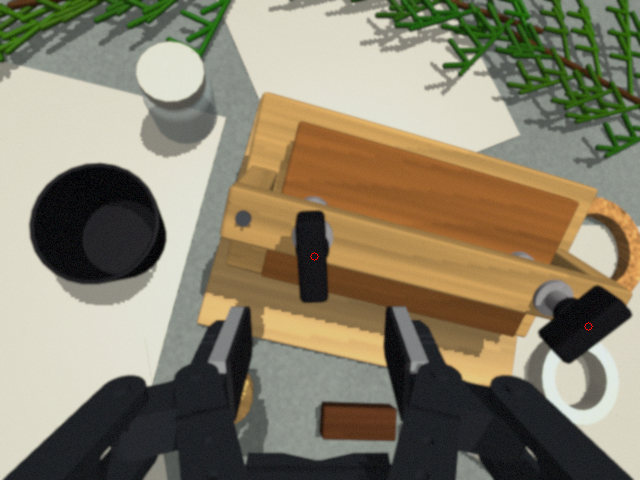

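>>> apply_moves --increments '[[[0.01,-0.02,0.4,0,0,0,0],[0.01,-0.03,0.8,0,0,0,0],[0.02,-0.03,0.88,0,0,0,0],[0.02,-0.03,0.88,0,0,0,-0.4],[0.02,-0.03,0.88,0,0,0,-1],[0.02,-0.03,0.88,0,0,0,-1],[0.02,-0.03,0.88,0,0,0,-1]]]'

```text
clock: 24.9
position: [541.8, 75.9, 234.9]
ee_rot: [0.965, 0.062, 0.248, 0.055]
contact_force: [6.8, 4.4, -15.5]
gripper_width: 16.1
```

>>> apply_moves --increments '[[[0,0,0,0,0,0.06,-1],[0,0,0,0,0,0.12,-1]]]'

```text
clock: 25.1
position: [541.8, 76.0, 234.8]
ee_rot: [0.967, 0.033, 0.25, 0.048]
contact_force: [8.0, 5.3, -16.0]
gripper_width: 16.2
```

```bash
python3 d.py l 0 .227
```

```text
t 25.1 shift [ 0.019 -0.002 -0.012] turn [-0.002  0.019 -0.012] phi 0.221 F [  8.    5.3 -16. ] j [ 0.3   0.17 -0.88  1.31 -0.23  0.08] w 16.2 Ftool [-0.3 -6.6 17.4] Ttool [ 1.94 -1.27 -0.37] T [1.47 1.46 1.12] e6 -0.201
```

>>> apply_moves --increments '[[[0,0,0,0,0,0.06,-1],[0,0,0,0,0,0.12,-1]]]'

```text
clock: 25.3
position: [541.8, 76.1, 234.9]
ee_rot: [0.967, 0.004, 0.251, 0.04]
contact_force: [7.4, 3.9, -14.9]
gripper_width: 16.3
```

```bash
python3 d.py l 0 .167
```

```text
t 25.3 shift [ 0.019 -0.002 -0.012] turn [-0.001  0.019 -0.011] phi 0.161 F [  7.4   3.9 -14.9] j [ 0.3   0.17 -0.88  1.31 -0.23  0.02] w 16.3 Ftool [-0.6 -5.2 16.3] Ttool [ 1.88 -1.38 -0.44] T [1.45 1.46 1.18] e6 -0.218
```

>>> apply_moves --increments '[[[0,0,0,0,0,0,0],[0,0,0,0,0,0,0.2],[0,0,0,0,0,0,0.4],[0,0,-0.4,0,0,0,0.4],[0,0,-0.8,0,0,0,0.4],[0,0,-1,0,0,0,0.4],[0,0,-1,0,0,0,0.4]]]'

```text
clock: 26.0
position: [493.8, 85.1, 330.2]
ee_rot: [0.965, 0.002, 0.258, 0.037]
contact_force: [0.6, 1.5, 1.2]
gripper_width: 59.6
```

>>> apply_moves --increments '[[[0,0,-0.5,0,0,0,0.4],[0,0,-0.8,0,0,0,0.4],[0,0,-0.8,0,0,0,0.4]]]'

```text
clock: 26.3
position: [454.7, 90.1, 398.7]
ee_rot: [0.965, 0.003, 0.258, 0.039]
contact_force: [-0.1, 0.4, 0.3]
gripper_width: 59.6
```

Run:
```python
from tilt import *
from bench import arm
ps=[arm.get_image("scene") for _ in range(6)]
p=dict(ps[-1]); p["img"]=np.mean([q["img"].astype(float) for q in ps],0)
lines={"plate":((201,256.4),(279,347),{}),"barlow":((261,195),(322,247.5),{}),"bedlow":((227,232),(283,291),{}),"bedhi":((225,216.7),(298,289.7),{"w":2}),
"platlow":((236,211.7),(298,271.7),{"w":2}),"plathi":((237.5,206.7),(299,266.7),{"w":2})}
run(p,lines)
ps=[arm.get_image("top") for _ in range(1)]; cv2.imwrite("pics/topend.png",ps[0]["img"][:,:,::-1])
s=arm.read_state();print(s["clock"],s["contact_force"],s["position"])
```

```text
plate [198.2  258.77] [277.   348.73] 70 0.08
barlow [261.55 194.36] [321.94 247.57] 74 0.05
bedlow [226.91 232.08] [284.02 290.03] 80 0.11
bedhi [225.29 216.41] [298.5 289.2] 80 0.01
platlow [235.21 212.52] [296.63 273.12] 57 0.1
plathi [237.69 206.5 ] [299.79 265.89] 72 0.1
plate yaw 1.4359 tilt@Q 0.0213
barlow yaw 1.4324 tilt@Q 0.0133
bedlow yaw 1.4374 tilt@Q 0.0206
bedhi yaw 1.4336 tilt@Q 0.0162
platlow yaw 1.4246 tilt@Q 0.0069
plathi yaw 1.4299 tilt@Q 0.0118
26.65 [0.22825897 0.07059546 0.45571289] [455.04974731  88.8685924  392.10708981]
```

View pics/lines.png

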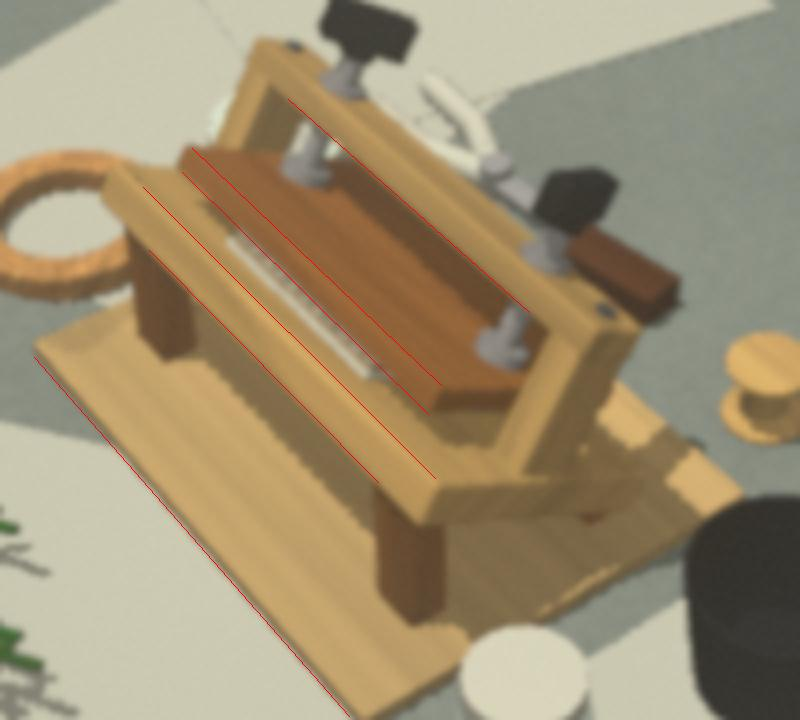

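View pics/topend.png

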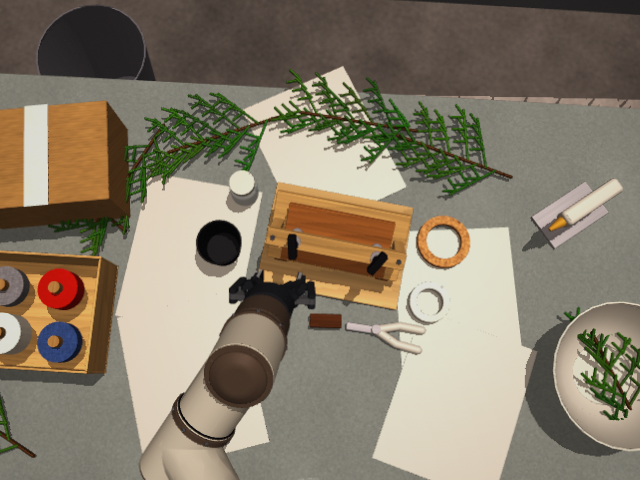

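Run:
```python
from tilt import *
from bench import arm
import io,contextlib
ps=[arm.get_image("scene") for _ in range(6)]
p=dict(ps[-1]); p["img"]=np.mean([q["img"].astype(float) for q in ps],0); pickle.dump(p,open("S2.pkl","wb"))
base={"plate":((198.2,258.8),(277,348.7),{"w":1.5}),"barlow":((261.5,194.4),(322,247.5),{"w":1.5}),"bedlow":((230,235.2),(282,288),{"w":1.5}),"bedhi":((225.3,216.4),(298.5,289.2),{"w":1.5}),
"barhi":((257,182.5),(338,250.5),{"w":2}),"plathi":((239,207.7),(299,265.1),{"w":1.5})}
for ch in(None,0,1,2):
    L={k:(a,b,dict(kw,ch=ch)) for k,(a,b,kw) in base.items()}
    with contextlib.redirect_stdout(io.StringIO()) as o: ms=run(p,L)
    if ch is None: print(o.getvalue())
    n,y,x=axes()
    for keys in(("plate","barlow","bedlow","bedhi"),("barlow","bedhi"),("barlow","bedhi","plate")):
        A=np.array([ms[k] for k in keys]); u=np.linalg.svd(A)[2][-1]; u*=np.sign(u@y)
        nn=n-u*(n@u); print(ch,keys,"y",u.round(3),"res",(A@u).round(5),"theta",round(-(ms["plathi"]@u)/(ms["plathi"]@nn),4))
```

```text
plate [198.16 258.83] [277.01 348.69] 79 0.09
barlow [261.57 194.32] [321.94 247.57] 75 0.01
bedlow [230.  235.2] [282. 288.] 80 0.1
bedhi [225.29 216.41] [298.49 289.21] 80 0.01
barhi [258.08 181.21] [338.32 250.12] 76 0.09
plathi [238.89 207.82] [299.01 265.09] 69 0.1
plate yaw 1.4367 tilt@Q 0.0222
barlow yaw 1.4319 tilt@Q 0.0129
bedlow yaw 1.4371 tilt@Q 0.0203
bedhi yaw 1.4334 tilt@Q 0.016
barhi yaw 1.4335 tilt@Q 0.014
plathi yaw 1.4318 tilt@Q 0.0137

None ('plate', 'barlow', 'bedlow', 'bedhi') y [ 0.126  0.992 -0.018] res [-0.0005  -0.0002   0.00175 -0.00106] theta -0.0019
None ('barlow', 'bedhi') y [ 0.131  0.991 -0.011] res [ 0. -0.] theta -0.0011
None ('barlow', 'bedhi', 'plate') y [ 0.127  0.992 -0.017] res [ 0.00026 -0.00048  0.00022] theta -0.0013
0 ('plate', 'barlow', 'bedlow', 'bedhi') y [ 0.13   0.991 -0.012] res [-0.0007  -0.00045  0.00172 -0.00058] theta -0.0032
0 ('barlow', 'bedhi') y [ 0.131  0.991 -0.011] res [-0. -0.] theta -0.0026
0 ('barlow', 'bedhi', 'plate') y [ 0.131  0.991 -0.011] res [ 0.e+00 -1.e-05  0.e+00] theta -0.0026
1 ('plate', 'barlow', 'bedlow', 'bedhi') y [ 0.125  0.992 -0.019] res [-0.00062 -0.00034  0.00179 -0.00083] theta -0.0023
1 ('barlow', 'bedhi') y [ 0.128  0.992 -0.015] res [ 0. -0.] theta -0.0015
1 ('barlow', 'bedhi', 'plate') y [ 0.126  0.992 -0.019] res [ 0.00013 -0.00024  0.00011] theta -0.0016
2 ('plate', 'barlow', 'bedlow', 'bedhi') y [ 0.131  0.991 -0.007] res [-0.00124 -0.00072  0.00382 -0.00187] theta -0.003
2 ('barlow', 'bedhi') y [0.138 0.99  0.002] res [-0.  0.] theta -0.0014
2 ('barlow', 'bedhi', 'plate') y [ 0.133  0.991 -0.005] res [ 0.00032 -0.0006   0.00028] theta -0.0017
```

View pics/lines.png

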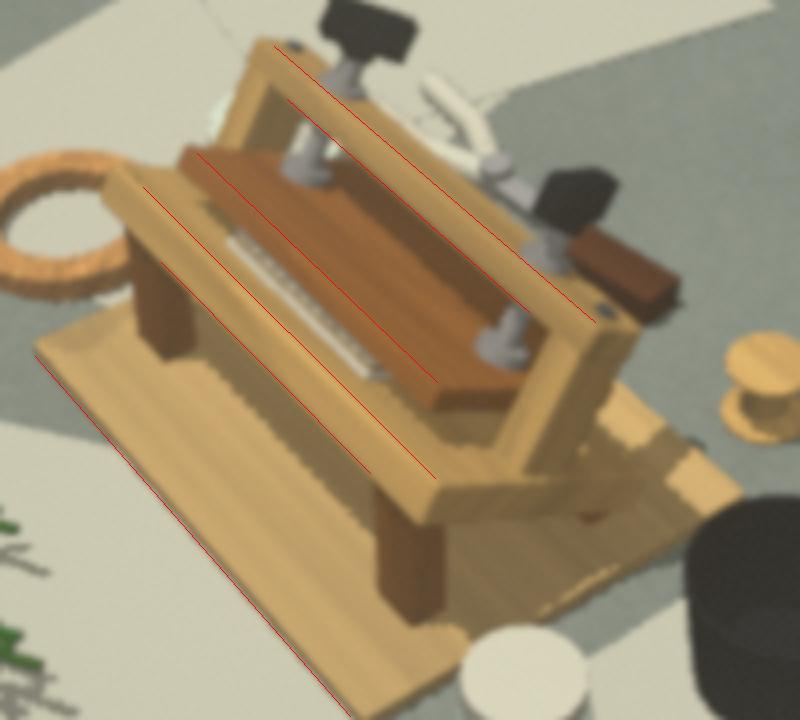

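```bash
python3 d.py l 90 .161
```

```text
t 26.95 shift [-0.008 -0.013  0.897] turn [ 0.008  0.01  -0.003] phi 0.16 F [-0.6  0.5 -0.4] j [ 0.69 -0.13 -0.64  0.56 -0.78  0.54] w 59.7 Ftool [-0.7 -0.5 -0. ] Ttool [ 0.17 -1.    0.01] T [ 0.17  1.   -0.01] e6 -0.0
```

>>> apply_moves --increments '[[[0,-0.01,0.45,0,0.01,0,0.1],[-0.01,-0.01,0.9,0,0.01,0,0.1],[-0.01,-0.01,0.9,0,0.01,0,0]]]'

```text
clock: 27.25
position: [497.5, 81.1, 308.5]
ee_rot: [0.967, 0.002, 0.251, 0.045]
contact_force: [-0.6, 0.2, -0.2]
gripper_width: 42.4
```

```bash
python3 d.py l 0 .161
```

```text
t 27.25 shift [ 0.048 -0.026  0.848] turn [ 0.02   0.021 -0.   ] phi 0.161 F [-0.6  0.2 -0.2] j [ 0.55  0.01 -0.77  0.74 -0.51  0.42] w 42.4 Ftool [-0.6 -0.2 -0.1] Ttool [ 0.05 -1.1   0.04] T [ 0.08  1.09 -0.11] e6 -0.24
```

>>> apply_moves --increments '[[[0.02,-0.02,0.4,0.01,0.01,0,0],[0.02,-0.02,0.8,0.01,0.01,0,0],[0.02,-0.02,0.87,0.01,0.01,0,0],[0.02,-0.02,0.87,0.01,0.01,0,-0.4],[0.02,-0.02,0.87,0.01,0.01,0,-1],[0.02,-0.02,0.87,0.01,0.01,0,-1],[0.02,-0.02,0.87,0.01,0.01,0,-1]]]'

```text
clock: 27.95
position: [543.3, 77.2, 241.1]
ee_rot: [0.965, 0.002, 0.259, 0.041]
contact_force: [8.9, -5.0, -10.1]
gripper_width: 15.9
```

```bash
python3 d.py l 0 .161
```

```text
t 27.95 shift [-0.025  0.004  0.036] turn [ 0.005 -0.013 -0.006] phi 0.158 F [  8.9  -5.  -10.1] j [ 0.3   0.16 -0.87  1.35 -0.23 -0.01] w 15.9 Ftool [ 2.5  4.  13.5] Ttool [-0.99 -0.23 -0.34] T [-1.02  0.24 -0.22] e6 -0.324
```

>>> apply_moves --increments '[[[0,0,0,0,0,-0.06,-1],[0,0,0,0,0,-0.12,-1]]]'

```text
clock: 28.15
position: [543.2, 77.4, 241.0]
ee_rot: [0.965, 0.031, 0.257, 0.049]
contact_force: [7.5, -4.7, -9.9]
gripper_width: 15.3
```

```bash
python3 d.py l 0 .221
```

```text
t 28.15 shift [-0.025  0.004  0.036] turn [ 0.005 -0.012 -0.006] phi 0.218 F [ 7.5 -4.7 -9.9] j [ 0.3   0.16 -0.87  1.35 -0.23  0.05] w 15.3 Ftool [ 1.2  3.9 12.6] Ttool [-0.8  -0.29  0.04] T [-0.68  0.22 -0.46] e6 -0.2
```

>>> apply_moves --increments '[[[0,0,0,0,0,-0.06,-1],[0,0,0,0,0,-0.12,-1]]]'

```text
clock: 28.35
position: [543.2, 77.6, 241.0]
ee_rot: [0.963, 0.06, 0.256, 0.056]
contact_force: [8.2, -5.2, -9.4]
gripper_width: 15.7
```

```bash
python3 d.py l 0 .281
```

```text
t 28.35 shift [-0.025  0.005  0.036] turn [ 0.004 -0.012 -0.005] phi 0.278 F [ 8.2 -5.2 -9.4] j [ 0.3   0.16 -0.87  1.35 -0.23  0.11] w 15.7 Ftool [ 1.8  4.5 12.6] Ttool [-0.65 -0.25  0.03] T [-0.57  0.15 -0.38] e6 -0.183
```

>>> apply_moves --increments '[[[0,0,0,0,0,0,0],[0,0,0,0,0,0,0.2],[0,0,0,0,0,0,0.4],[0,0,-0.4,0,0,0,0.4],[0,0,-0.8,0,0,0,0.4],[0,0,-1,0,0,0,0.4],[0,0,-1,0,0,0,0.4]]]'

```text
clock: 29.05
position: [492.5, 88.7, 332.7]
ee_rot: [0.962, 0.062, 0.26, 0.05]
contact_force: [0.8, 1.5, 0.5]
gripper_width: 59.4
```

>>> apply_moves --increments '[[[0,0,-0.5,0,0,0,0.4],[0,0,-0.6,0,0,0,0.4],[0,0,-0.6,0,0,0,0.4]]]'

```text
clock: 29.35
position: [463.0, 91.0, 380.8]
ee_rot: [0.963, 0.062, 0.258, 0.053]
contact_force: [0.4, 0.2, 0.1]
gripper_width: 59.7
```

Run:
```python
from tilt import *
from bench import arm
ps=[arm.get_image("scene") for _ in range(6)]
p=dict(ps[-1]); p["img"]=np.mean([q["img"].astype(float) for q in ps],0)
L={"plate":((198.2,258.8),(277,348.7),{"w":1.5}),"barlow":((261.5,194.4),(322,247.5),{"w":1.5}),"bedhi":((225.3,216.4),(298.5,289.2),{"w":1.5}),"plathi":((239,207.7),(299,265.1),{"w":1.5})}
ms=run(p,L); n,y,x=axes()
A=np.array([ms[k] for k in("plate","barlow","bedhi")]); u=np.linalg.svd(A)[2][-1]; u*=np.sign(u@y)
nn=n-u*(n@u); print("theta",-(ms["plathi"]@u)/(ms["plathi"]@nn))
W=arm.get_image("wrist"); cv2.imwrite("pics/wend.png",W["img"][:,:,::-1])
s=arm.read_state();print(s["clock"],s["contact_force"],s["gripper_width"])
```

```text
plate [198.15 258.84] [277.01 348.69] 79 0.1
barlow [261.56 194.33] [321.94 247.57] 74 0.0
bedhi [225.28 216.42] [298.51 289.19] 80 0.0
plathi [239.01 207.69] [299.07 265.03] 73 0.1
plate yaw 1.4367 tilt@Q 0.0223
barlow yaw 1.4321 tilt@Q 0.013
bedhi yaw 1.4338 tilt@Q 0.0164
plathi yaw 1.4307 tilt@Q 0.0127
theta -0.002608557843912549
29.7 [ 0.44544866 -0.57442451 -0.4932556 ] 59.6729742464925
```

View pics/wend.png

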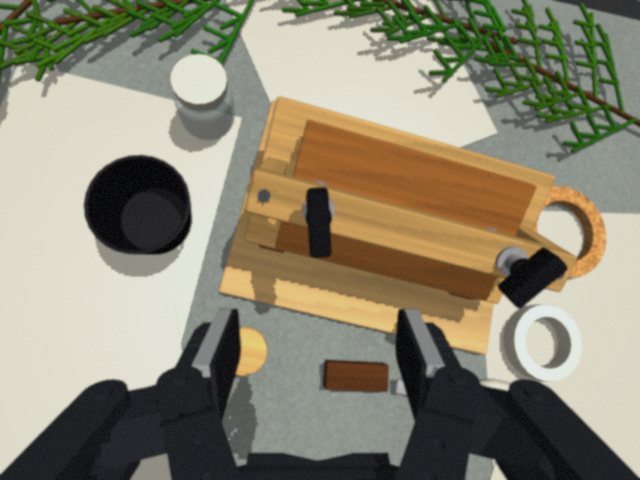

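The gripper is clear of the press, both knobs have been let go, and the bystanders look undisturbed. I'm handing the job in.

```bash
python3 -c "
from bench import arm
print(arm.job_done())"
```

```text
the job is handed in; nothing more can be done
None
```

The press is closed on the pack and I handed the job in at about 30 s of the 72 s allowed.

I turned the knobs by turns, in steps of 1.5 rad or less. In total the -y knob went about 2.7 rad clockwise and the +y knob about 2.7 rad. The unknown starting values (0 to 0.7 rad) and my turns together put the largest possible lead at about 1.7 rad, inside a third of a turn.

**Firmness:** both knobs took about 0.40 N m while turning clockwise at the end, against the 0.2 N m thread drag. As a check I turned the +y knob back 0.12 rad. It needed almost no torque (about 0.03 N m), which puts the bearing load at about 0.19 N m per knob, so the board is on the pack. I left that knob at the backed-off position. The force on the pack was not measured directly. From the torque and the thread lead I estimate about 95 N, under the 180 N limit.

**Board parallel:** edge fits in the scene camera put the tilt at about -0.003 rad, against a limit of 0.013. The reference edges disagreed with each other by up to about 0.009 rad at the assumed press angle. The board's lower edge gave inconsistent readings (0.015, then 0.007), so I left it out. The two knob bars have different angles, and these could not be used to check that the knobs' values were equal.

**Robot and table:** the gripper is open and clear of the press with no contact force. The last top and wrist pictures show no bystander moved, judged by eye only.

One problem on the way: wrist joint 5 reached its range limit (-0.16 rad) on the first approach to the -y knob. I tilted the tool about 3 degrees from that knob's axis, and the later turns stayed within range.

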